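Fetch the teether from behind the night things

TASK

The beech teether lies at the back of the upper acrylic tray, shut in by the feeding bottle, the yellow rattle and the lidded dish. Stand those three upright on the green mat at the side, then lay the teether flat in the middle of the blue saucer, and only after that put the three back, each upright on the very spot in the upper tray where it stood at the start. Set the glass bottle and the ceramic dish down gently, tip nothing over, and leave the comb and the cream pot in the lower tray as they are.

Things in the scene. Friction and masses are not known exactly. Their poses are not given: they have to be found in the camera images.
- stand: Fixed stepped stand of two clear acrylic trays, 260 mm wide (y), walls 4 mm. Origin: underside centre of the lower tray; x points to the rear, away from the robot. Lower tray: x -140..140 mm, floor 4 mm up, walls to 40. Upper tray: x -25..140, floor 85 mm up, walls to 115. Bottle, rattle and dish stand there in a row along y (x about 16 mm, 70 mm apart, any order), the teether close behind.
- mat: Fixed flat green silicone mat, 240 mm (its x) by 130 mm (its y), 4 mm thick, lying on the nightstand left or right of the stand; the saucer is on the other side. Origin: centre of its underside. It is the side area, with room for three things in a row along its x.
- saucer: Fixed shallow round blue ceramic saucer, 116 mm across the foot, 132 mm across the rim, 12 mm high, rim wall 4 mm. Origin: centre of its underside; its flat inner floor, about 108 mm across, is 5 mm above that.
- bottle: Loose upright glass feeding bottle, 145 mm tall, about 0.17 kg. Origin: centre of its underside, z up; round. Glass body 58 mm diameter up to 80 mm, shoulder to 96, blue collar 42 mm diameter at 96 to 106, straight white cap 40 mm diameter at 106 to 145 mm (it stays on: grip it here).
- rattle: Loose yellow plastic hand-bell rattle standing on its closed bell, 116 mm tall, 0.07 kg. Origin: centre of its underside, z up; round. Bell 50 mm diameter at the foot, narrowing up to 54 mm; straight stem 18 mm diameter from 54 to 102 mm (grip it here); orange knob 26 mm diameter above.
- dish: Loose round white ceramic dish with a wooden lid held by a seal: dish and lid lift as one. 84 mm tall, about 0.26 kg. Origin: centre of its underside, z up. Dish 62 mm diameter, 50 mm high; lid top at 58 mm; round wooden lid knob 24 mm diameter from 58 to 84 mm (grip it here).
- teether: Loose beech teething block lying flat, 0.045 kg: a bar 84 mm long (its x) with round ends 36 mm wide (its y), waist 32 mm wide, 24 mm thick. Origin: centre of its underside, z up. It lies with its length roughly along the stand's y; grip it across the waist.
- comb: Bystander: loose white plastic comb, 150 by 32 by 5 mm, lying flat in the front of the lower tray. Origin: centre of its underside, x along its length. Not to be moved.
- cream: Bystander: loose white cream pot with a red screw lid, 48 mm diameter, 32 mm tall, in the front of the lower tray. Origin: centre of its underside. Not to be moved.
Mind the look-alikes: they are no part of the job. Leave any black or turquoise look-alike of the dish alone.

How it is judged (in metres and radians):
On the way, in this order (a step that is already met when the one before it is completed fails the run):
1. bottle, rattle and dish all stand upright on the green mat (x of bottle in the frame of mat between -0.105 and 0.105 m and y of bottle in the frame of mat between -0.05 and 0.05 m and z of bottle in the frame of mat between 0.001 and 0.008 m and angle between each of bottle, rattle, dish's own z axis and vertical below 0.1 rad and x of rattle in the frame of mat between -0.105 and 0.105 m and y of rattle in the frame of mat between -0.05 and 0.05 m and z of rattle in the frame of mat between 0.001 and 0.008 m and x of dish in the frame of mat between -0.105 and 0.105 m and y of dish in the frame of mat between -0.05 and 0.05 m and z of dish in the frame of mat between 0.001 and 0.008 m), for 0.2 s.
2. the teether lies flat in the middle of the saucer while bottle, rattle and dish still stand on the mat (all of step 1 and horizontal distance between teether and saucer below 0.015 m and z of teether in the frame of saucer between 0.002 and 0.009 m and angle between teether's own z axis and vertical below 0.1 rad), for 0.2 s.
At the end, for the whole second after the job is handed in: The teether lies flat on the saucer's floor, its centre within 15 mm of the saucer's centre; bottle, rattle and dish each stand upright in the upper tray within 15 mm of where they stood at the start; all released and at rest (horizontal distance between teether and saucer below 0.015 m and z of teether in the frame of saucer between 0.002 and 0.009 m and angle between each of teether, bottle, rattle, dish's own z axis and vertical below 0.1 rad and distance of each of bottle, rattle, dish from where it was at the start of the episode below 0.015 m and linear speed of each of bottle, rattle, dish, teether below 0.02 m/s); the robot touches nothing.
It fails at once if the bottle, rattle or dish is tipped by more than about 35 degrees (angle between any of bottle, rattle, dish's own z axis and vertical above 0.6 rad).
It fails at once if the comb or the cream pot is moved by more than 20 mm (distance of any of comb, cream from where it was at the start of the episode above 0.02 m).
It fails at once if the bottle or the dish is dropped: it falls freely, out of the grip, faster than 0.6 m/s (a fall of about 20 mm) ((linear speed of bottle above 0.6 m/s and contact force between the fingers and bottle below 0.5 N) or (linear speed of dish above 0.6 m/s and contact force between the fingers and dish below 0.5 N)).
It also fails if it takes over 144 s, if anything falls off the work surface, if the arm or the gripper's body presses on something with over 40 N, if the wrist force passes 120 N, or if a joint passes its speed limit or range.

ROBOT

A 6-joint arm with a two-finger parallel gripper is mounted at the origin on the work surface. World frame = base frame: x ahead of the robot, y to its left, z up, the work surface at z = 0. Lengths are in mm, angles in rad, forces in N, time in s.
With the tool pointing down it reaches from about 350 to 875 mm from the base axis. Payload 4.2 kg.
Tool frame: the origin (TCP) lies between the finger pads; the fingertips stand 11 mm ahead of it and the grasp point (between the pads) lies 8 mm behind it; z points along the fingers, y is the line along which they close (so a half turn about z gives the same grasp; the last joint's range is limited). The gripper opens to 85 mm and grips with 20 to 120 N. Pads are 22 mm wide; open, the fingers measure 114 mm over their backs; the gripper's body (76 mm by 85 mm) begins 54 mm behind the grasp point. The pads swing forward as they close: fully open they stand 13 mm farther back than shut.
Start: joints at [-0.987, 0.385, 0.008, 0, -1.194, -0.259], TCP at [199.465, -592.295, 209.912] pointing down, gripper open.
Joint ranges: [-3.14, 3.14], [-1.21, 2.06], [-1.07, 1.41], [-3.16, 2.05], [-2.99, -0.16], [-3.1, 3.1]. Speed limits (rad/s): [2.79, 2.79, 3.14, 3.14, 3.14, 3.14].

INTERFACE

Orientations are given as a unit quaternion [x, y, z, w].
In Python, from bench import manip gives the robot as it stands.
- The arm moves only by the tool arm_command, never from a script. Its arguments are lists of equal length, an entry for each row: "xyz": the shift along the tool's x, y, z each as a share of 150 mm, from -1 to 1, a list of three; "twist": the turn, a rotation vector about the tool's x, y, z each as a share of 180 degrees, from -1 to 1, a list of three. A call has 1 to 20 rows; each row is the pose to reach, as a shift and turn from the pose commanded when the call began, along the tool's axes at that moment, turning the shorter way round; what a row does not reach only later rows make up. A row lasts 1/12 s, in which the tool goes at most 41.7 mm and 7.16 degrees, less where a joint would pass 70% of its speed; a pose out of reach is approached as far as the arm can. A call with a number of a shift or a turn outside -1 to 1 is refused whole. A call with a gripper value outside its range is refused whole. "jaw" is the opening, from -1 (shut) to 1 (fully open), set as the call begins (left out, the last holds). The fingers move at their own pace and stop on an object; "force" is the grip in N (left out, the last holds). Time passes only in rows, so rows that repeat a pose let the fingers close. It gives the time, the measured TCP pose, the force, the opening and the grip force at its end, in the units of the state.
- manip.get_obs(): the state, without advancing time (a new reading comes with each control period).
- manip.capture(name): name is "scene" or "top"; returns a dict with "img" (420x560x3 uint8, blue, green, red), "depth" (420x560 float32, mm along the optical axis (not along the pixel's ray), 0 where there is no reading), "K" (3x3 intrinsics, pixels), "extrinsics" (4x4, takes a point from world to camera coordinates). Camera axes: x right, y up, looking along -z (the intrinsics and any distortion apply to the point x, -y, -z); pixel columns grow to the right and rows downward; lengths in mm; the calibration is good to about 2 mm. A picture is of the moment at which its call begins.
- manip.hand_in(): hands the job in; it is judged then, once.
The state is a dict: "clock": time; "qpos": joint angles; "joint_vel": joint speeds; "tau": joint torques, N m; "tcp_pos": TCP position; "ee_rot": TCP orientation; "wrist_force": force on the tool from outside, world axes, zero at the start; "ft_torque": the same for the moment, N m; "width": finger opening in mm; "gripper_force": force on a finger pad.
Only numpy, scipy, OpenCV 4.12 (cv2) and the standard library are available. Lean on these libraries where they do the work, as an engineer would, in place of code of your own. Each camera call takes 0.05 s, during which the arm holds its last target. There are 200 camera calls.

## Working session

There is one attempt and no reset: what is moved stays moved. The work goes in short steps, Python scripts to look and compute and a tool call to move; the robot and the scene stay as the last step left them, time stands still between calls to the robot, and variables do not carry over. Pictures are saved under pics/ and viewed, at most 14 in all, crops included, and the job is handed in when it is done.

Besides the shell and the picture viewer there is one more tool, called in YAML: its name, and indented under it one key for each argument. arm_command: Moves the arm, as the interface text tells. Its arguments: {"type":"object","properties":{"xyz":{"type":"array"},"twist":{"type":"array"},"jaw":{"type":"number"},"force":{"type":"number"}},"required":["xyz","twist"]}

```bash
ls; mkdir -p pics
cat > h.py <<'E'
from bench import manip
import numpy as np, cv2
from scipy.spatial.transform import Rotation as R
def cap(n):
    c=manip.capture(n); np.savez(n+'.npz',**c); return c
def ld(n): return dict(np.load(n+'.npz'))
def world(c):
    K=c['K'];d=c['depth'];v,u=np.indices(d.shape)
    x=(u-K[0,2])/K[0,0]*d; y=(v-K[1,2])/K[1,1]*d
    P=np.stack([x,-y,-d],-1); E=c['extrinsics']
    W=(P-E[:3,3])@E[:3,:3]; W[d==0]=np.nan; return W
E
python3 - <<'E'
from h import *
for n in('scene','top'):
    c=cap(n); cv2.imwrite(f'pics/{n}0.png',c['img']); print(c['K'],c['extrinsics'],[k for k in c])
print(manip.get_obs())
E
```

```text
pics
[[515.83321508   0.         268.19193422]
 [  0.         515.83321508 208.6360524 ]
 [  0.           0.           1.        ]] [[-9.20307355e-02  9.95755881e-01 -7.54928948e-04  3.19063018e+01]
 [-6.46343490e-01 -5.91602378e-02  7.60749735e-01  2.68980645e+02]
 [ 7.57476361e-01  7.05003010e-02  6.49044891e-01 -1.56013464e+03]
 [ 0.00000000e+00  0.00000000e+00  0.00000000e+00  1.00000000e+00]] ['img', 'depth', 'K', 'extrinsics']
[[446.80438839   0.         280.49594593]
 [  0.         446.80438839 207.57392283]
 [  0.           0.           1.        ]] [[ 3.96908585e-03 -9.99966273e-01  7.19023764e-03 -8.00555840e+00]
 [ 9.91870496e-01  4.85128545e-03  1.27158896e-01 -5.08222099e+02]
 [-1.27189489e-01  6.62708000e-03  9.91856298e-01 -9.65975459e+02]
 [ 0.00000000e+00  0.00000000e+00  0.00000000e+00  1.00000000e+00]] ['img', 'depth', 'K', 'extrinsics']
{'clock': 0.1, 'qpos': array([-9.87417754e-01,  3.85498874e-01,  6.78269340e-03, -4.15692211e-04,
       -1.19397806e+00, -2.58564522e-01]), 'joint_vel': array([ 0.00084117, -0.00145287,  0.0032682 ,  0.00208067,  0.0004637 ,
        0.0012994 ]), 'tau': array([-8.81803389e-04, -3.93318307e+01,  1.88930047e+01,  4.19801205e+00,
       -2.56967018e-03,  8.74378628e-06]), 'tcp_pos': array([ 199.27669261, -591.80557079,  208.93017001]), 'ee_rot': array([-1.61618293e-01,  9.86852871e-01,  9.45050663e-04, -2.11463904e-04]), 'wrist_force': array([-0.1766763 ,  0.31207265,  0.52835265]), 'ft_torque': array([ 0.00822232, -0.0299739 , -0.01021091]), 'gripper_force': 0.0, 'width': 85.24749962491894}
```

View pics/scene0.png

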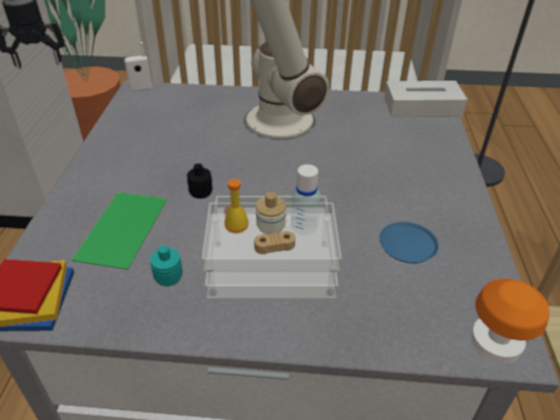

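View pics/top0.png

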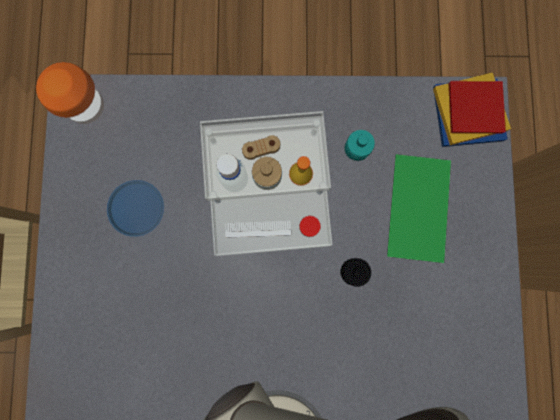

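The top view shows the bottle cap at (228,160), lidded dish at (267,170), rattle at (303,165) and teether at (261,147). The mat is at (420,208) and the saucer at (136,208). Look-alikes are the turquoise (360,145) and black (356,271) dishes. My choice is the wooden-lid dish at (267,170), and I'll check it in a close crop.

Run:
```python
from h import *
c=ld('top');W=world(c);im=c['img']
cv2.imwrite('pics/crop0.png',cv2.resize(im[100:265,190:345],None,fx=4.5,fy=3.6,interpolation=cv2.INTER_CUBIC) if 0 else cv2.resize(im[105:260,195:385],None,fx=4,fy=3.8))
Hs=cv2.cvtColor(im,cv2.COLOR_BGR2HSV)
def blob(m,n):
    m=m.astype(np.uint8);k,l,s,ce=cv2.connectedComponentsWithStats(m)
    i=1+np.argmax(s[1:,4]);mm=l==i;P=W[mm];P=P[~np.isnan(P[:,0])]
    r=cv2.minAreaRect(P[:,:2].astype(np.float32));print(n,s[i],'px',ce[i].round(1),'z',np.median(P[:,2]).round(1),'mean',P.mean(0).round(1),'rect',np.round(r[0],1),np.round(r[1],1),round(r[2],1))
h,s,v=Hs[...,0],Hs[...,1],Hs[...,2]
blob((h>45)&(h<75)&(s>150),'mat'); 
m=(h>98)&(h<118)&(s>100);m[:, 180:]=0;blob(m,'saucer')
for px in [(228,158),(228,163),(267,168),(304,161),(302,168),(252,150),(261,147),(270,145),(310,226),(258,229),(230,140),(316,140),(222,195),(261,195),(266,133)]:
    print(px,W[px[1],px[0]].round(1))
box=(slice(110,260),slice(195,335));Wb=W[box];z=Wb[...,2]
for lo,hi in((100,120),(130,145),(145,160),(160,185),(185,205),(205,222),(222,245)):
    q=Wb[(z>lo)&(z<hi)];print(lo,hi,len(q),np.nanpercentile(q,[2,50,98],axis=0).round(0).tolist() if len(q) else '')
```

```text
mat [ 388  155   62  107 5537] px [419.  208.3] z 4.0 mean [ 512.2 -324.9    4. ] rect [ 514.4 -325.4] [128.2 237.6] 83.8
saucer [ 107  184   56   52 1866] px [132.1 208.3] z 4.6 mean [508.5 334.1   5. ] rect [506.7 329.1] [121.5 119.5] 75.9
(228, 158) [573.   91.1 230.4]
(228, 163) [564.   91.  229.3]
(267, 168) [568.6  21.8 167.6]
(304, 161) [575.  -48.4 201.7]
(302, 168) [562.1 -44.8 199. ]
(252, 150) [620.5  55.1 106.4]
(261, 147) [625.3  36.  112.8]
(270, 145) [630.7  17.3 109.1]
(310, 226) [466.9 -71.2  36.6]
(258, 229) [462.2  45.2   5. ]
(230, 140) [648.  104.1  84.5]
(316, 140) [649.  -81.5  85. ]
(222, 195) [523.3 115.2 113.7]
(261, 195) [527.   35.8  92.8]
(266, 133) [663.7  26.6  85.7]
100 120 2081 [[520.0, -103.0, 101.0], [623.0, 31.0, 111.0], [699.0, 160.0, 118.0]]
130 145 682 [[535.0, -54.0, 131.0], [564.0, 22.0, 142.0], [595.0, 90.0, 145.0]]
145 160 102 [[534.0, -51.0, 145.0], [558.0, 33.0, 149.0], [592.0, 107.0, 159.0]]
160 185 399 [[536.0, -39.0, 161.0], [557.0, 73.0, 171.0], [580.0, 119.0, 183.0]]
185 205 206 [[543.0, -58.0, 188.0], [569.0, -43.0, 198.0], [585.0, 104.0, 203.0]]
205 222 45 [[543.0, 74.0, 205.0], [547.0, 84.0, 214.0], [563.0, 106.0, 221.0]]
222 245 372 [[545.0, 75.0, 224.0], [562.0, 93.0, 229.0], [580.0, 111.0, 232.0]]
```

View pics/crop0.png

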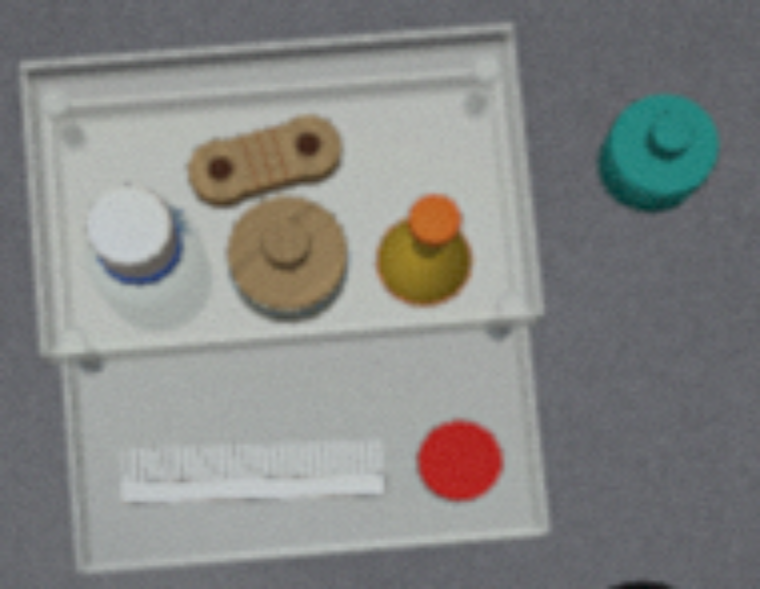

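The crop confirms it: the wooden-lid dish is in the middle (crop 287,255), the bottle is left, the rattle right and the teether behind. Next I'll get precise centres from both cameras.

```bash
cat > m.py <<'E'
from h import *
from scipy.optimize import least_squares
def circ(P):
    f=lambda p:0
    (x,y),r=cv2.minEnclosingCircle(P[:,:2].astype(np.float32)); return round(x,1),round(y,1),round(r,1)
C={n:(ld(n),world(ld(n))) for n in('scene','top')}
def sel(n,cx,cy,r,lo,hi,col=None):
    c,W=C[n];h=cv2.cvtColor(c['img'],cv2.COLOR_BGR2HSV)
    m=(np.hypot(W[...,0]-cx,W[...,1]-cy)<r)&(W[...,2]>lo)&(W[...,2]<hi)
    if col: m&=(h[...,0]>=col[0])&(h[...,0]<=col[1])&(h[...,1]>90)
    return W[m]
def rep(name,cx,cy,r,lo,hi,col=None):
    for n in C:
        P=sel(n,cx,cy,r,lo,hi,col)
        if len(P)<5: print(name,n,len(P));continue
        q=np.percentile(P,[1,50,99],axis=0)
        print(name,n,len(P),'mean',P.mean(0).round(1),'mid',((q[0]+q[2])/2).round(1),'ext',(q[2]-q[0]).round(1),'circ',circ(P))
E
python3 - <<'E'
from m import *
rep('bottle top',562,92,35,222,240)
rep('rattle knob',570,-47,30,188,215)
rep('dish knob',568,22,18,160,178)
rep('dish lid',562,23,38,136,150)
rep('teether',624,35,60,102,116)
rep('saucer rim',507,330,90,8.5,18)
rep('saucer floor',507,330,75,2.5,7.5,(95,120))
for n in C:
    P=sel(n,626,36,60,102,116); r=cv2.minAreaRect(P[:,:2].astype(np.float32));print(r)
    P=sel(n,513,-325,170,2,6,(45,75)); r=cv2.minAreaRect(P[:,:2].astype(np.float32));print('mat',r)
rep('turq',625,-185,60,30,130)
rep('black',380,-180,60,30,130)
E
```

```text
bottle top scene 249 mean [567.5  95.2 228.4] mid [564.7  95.7 226.9] ext [36.5 37.1  9.6] circ (564.5, 93.9, 21.3)
bottle top top 372 mean [562.   92.9 229.1] mid [562.4  92.9 227.8] ext [36.5 36.4  9.1] circ (562.8, 93.4, 19.9)
rattle knob scene 127 mean [578.6 -44.6 196.6] mid [575.7 -45.1 195. ] ext [23.9 23.7 13.4] circ (575.2, -44.8, 14.0)
rattle knob top 147 mean [573.  -47.  198.5] mid [573.4 -46.8 196.7] ext [23.9 22.8 11.9] circ (573.9, -47.3, 12.9)
dish knob scene 103 mean [572.6  26.1 166.5] mid [570.9  25.6 165.7] ext [22.  22.   9.9] circ (570.5, 25.9, 12.7)
dish knob top 116 mean [567.8  23.5 168.2] mid [568.   23.  166.9] ext [21.3 21.1  9.7] circ (568.9, 23.7, 12.1)
dish lid scene 396 mean [576.8  26.2 142.3] mid [572.   25.7 143. ] ext [55.  57.5 13. ] circ (568.6, 26.1, 31.7)
dish lid top 575 mean [567.3  23.6 142.5] mid [568.4  23.3 142.7] ext [57.2 58.1  7.9] circ (568.7, 24.0, 30.4)
teether scene 714 mean [621.8  38.7 108.2] mid [615.3  39.9 109. ] ext [76.8 81.2 13. ] circ (610.5, 36.9, 51.7)
teether top 576 mean [628.1  36.6 108.4] mid [628.4  36.5 107.5] ext 
[... 703 characters left out ...]
2), 83.44751739501953)
((629.2576293945312, 36.836090087890625), (36.08408737182617, 82.71330261230469), 17.015018463134766)
mat ((514.091064453125, -325.41864013671875), (130.60281372070312, 239.79061889648438), 83.8491439819336)
turq scene 812 mean [ 663.5 -177.    56.6] mid [ 656.4 -179.9   58. ] ext [54.4 58.2 53.9] circ (653.7, -180.5, 31.9)
turq top 657 mean [ 647.6 -180.5   59.7] mid [ 651.2 -182.3   58.9] ext [57.8 57.5 54. ] circ (651.7, -183.0, 30.9)
black scene 552 mean [ 379.8 -164.7   55.4] mid [ 372.2 -166.8   57.7] ext [53.9 58.2 53.6] circ (369.9, -167.2, 32.0)
black top 684 mean [ 367.4 -167.4   60.8] mid [ 367.8 -169.1   61.8] ext [57.4 58.3 49.1] circ (367.4, -169.6, 30.9)
```

arm_command:
  xyz:
    - [0,0,-0.3]
    - [-0.2,0.2,-0.6]
    - [-0.5,0.5,-0.6]
    - [-0.8,0.8,-0.6]
    - [-1,1,-0.6]
    - [-1,1,-0.6]
    - [-1,1,-0.6]
    - [-1,1,-0.6]
    - [-1,1,-0.6]
    - [-1,1,-0.6]
    - [-1,1,-0.6]
    - [-1,1,-0.6]
    - [-1,1,-0.6]
  twist:
    - [0,0,-0.03]
    - [0,0,-0.07]
    - [0,0,-0.11]
    - [0,0,-0.15]
    - [0,0,-0.19]
    - [0,0,-0.23]
    - [0,0,-0.27]
    - [0,0,-0.31]
    - [0,0,-0.34]
    - [0,0,-0.37]
    - [0,0,-0.39]
    - [0,0,-0.3967]
    - [0,0,-0.3967]
  jaw: 0

```text
clock: 1.18
tcp_pos: [293.6, -402.1, 299.6]
ee_rot: [-0.707, 0.707, 0.0, 0.0]
wrist_force: [0.2, 0.3, -0.4]
width: 42.6
gripper_force: 0.0
```

arm_command:
  xyz:
    - [-0.1,-0.08,0]
    - [-0.3,-0.24,0]
    - [-0.55,-0.43,0]
    - [-0.79,-0.62,0]
  twist:
    - [0,0,0]
    - [0,0,0]
    - [0,0,0]
    - [0,0,0]

```text
clock: 1.52
tcp_pos: [381.0, -290.3, 299.8]
ee_rot: [-0.706, 0.708, 0.0, 0.0]
wrist_force: [0.9, 0.1, -0.4]
width: 42.9
gripper_force: 0.0
```

arm_command:
  xyz:
    - [-0.2,-0.16,0]
    - [-0.4,-0.32,0]
    - [-0.6,-0.47,0]
    - [-0.79,-0.62,0]
  twist:
    - [0,0,0]
    - [0,0,0]
    - [0,0,0]
    - [0,0,0]

```text
clock: 1.85
tcp_pos: [474.4, -171.0, 299.9]
ee_rot: [-0.707, 0.707, 0.0, 0.0]
wrist_force: [0.6, -0.5, 0.3]
width: 42.6
gripper_force: 0.0
```

arm_command:
  xyz:
    - [-0.25,-0.2,0]
    - [-0.5,-0.4,0]
    - [-0.7,-0.56,0]
    - [-0.79,-0.63,0]
    - [-0.79,-0.63,0]
    - [-0.79,-0.63,0]
  twist:
    - [0,0,0]
    - [0,0,0]
    - [0,0,0]
    - [0,0,0]
    - [0,0,0]
    - [0,0,0]

```text
clock: 2.35
tcp_pos: [568.6, -53.1, 298.7]
ee_rot: [0.708, -0.707, -0.001, 0.001]
wrist_force: [-0.2, -0.4, 0.2]
width: 42.4
gripper_force: 0.0
```

```bash
cat > st.py <<'E'
from h import *
import sys
manip.capture('top')
o=manip.get_obs();print(o['clock'],o['tcp_pos'].round(1),o['wrist_force'].round(1),o['width'],o['gripper_force'])
t=list(map(float,sys.argv[1:4]))
if t:
    d=R.from_quat(o['ee_rot']).inv().apply(np.array(t)-o['tcp_pos']);print('share',(d/150).round(3))
print('yaw y',np.degrees(np.arctan2(*R.from_quat(o['ee_rot']).apply([0,1,0])[[1,0]])))
E
python3 st.py 574.5 -46 155
```

```text
2.4 [568.1 -54.  299.3] [ 0.6 -0.5  0.2] 42.7144285450167 0.0
share [-0.054 -0.044  0.962]
yaw y -179.99590808442824
```

arm_command:
  xyz:
    - [-0.054,-0.044,0.05]
    - [-0.054,-0.044,0.2]
    - [-0.054,-0.044,0.35]
    - [-0.054,-0.044,0.48]
    - [-0.054,-0.044,0.58]
    - [-0.054,-0.044,0.67]
    - [-0.054,-0.044,0.75]
    - [-0.054,-0.044,0.82]
    - [-0.054,-0.044,0.88]
    - [-0.054,-0.044,0.93]
    - [-0.054,-0.044,0.96]
    - [-0.054,-0.044,0.96]
    - [-0.054,-0.044,0.96]
  twist:
    - [0,0,0]
    - [0,0,0]
    - [0,0,0]
    - [0,0,0]
    - [0,0,0]
    - [0,0,0]
    - [0,0,0]
    - [0,0,0]
    - [0,0,0]
    - [0,0,0]
    - [0,0,0]
    - [0,0,0]
    - [0,0,0]

```text
clock: 3.48
tcp_pos: [575.0, -46.3, 156.1]
ee_rot: [0.707, -0.707, 0.0, -0.0]
wrist_force: [0.3, 0.5, 0.0]
width: 42.9
gripper_force: 0.0
```

```bash
python3 st.py 574.5 -46 155
python3 - <<'E'
from h import *
c=cap('scene'); cv2.imwrite('pics/s1.png',cv2.resize(c['img'][140:300,160:360],None,fx=4,fy=3.7))
E
```

```text
3.5333 [575.2 -46.2 156.5] [-0.5  0.6  0.3] 42.47080543138146 0.0
share [-0.001  0.005  0.01 ]
yaw y -179.97679670324771
```

View pics/s1.png

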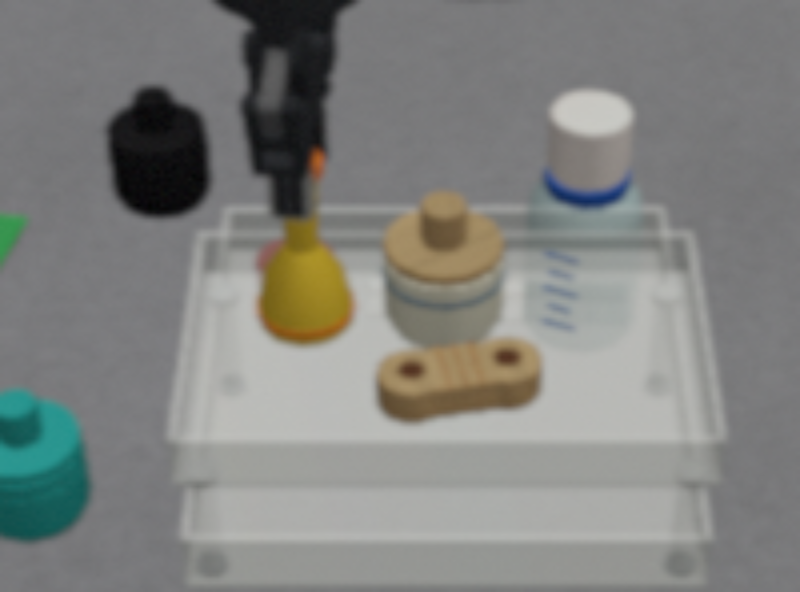

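arm_command:
  xyz:
    - [0,0,0]
    - [0,0,0]
    - [0,0,0]
    - [0,0,0]
    - [0,0,0]
    - [0,0,0]
  twist:
    - [0,0,0]
    - [0,0,0]
    - [0,0,0]
    - [0,0,0]
    - [0,0,0]
    - [0,0,0]
  jaw: -1
  force: 30

```text
clock: 4.08
tcp_pos: [575.1, -46.2, 156.6]
ee_rot: [0.707, -0.707, 0.0, -0.0]
wrist_force: [-1.5, 0.3, 3.9]
width: 24.3
gripper_force: 29.6
```

arm_command:
  xyz:
    - [0,0,-0.02]
    - [0,0,-0.07]
    - [0,0,-0.14]
    - [0,0,-0.22]
    - [0,0,-0.31]
    - [0,0,-0.39]
    - [0,0,-0.46]
    - [0,0,-0.51]
    - [0,0,-0.53]
    - [0,0,-0.53]
  twist:
    - [0,0,0]
    - [0,0,0]
    - [0,0,0]
    - [0,0,0]
    - [0,0,0]
    - [0,0,0]
    - [0,0,0]
    - [0,0,0]
    - [0,0,0]
    - [0,0,0]

```text
clock: 4.92
tcp_pos: [575.1, -46.1, 236.3]
ee_rot: [0.707, -0.707, 0.0, -0.001]
wrist_force: [-0.5, -0.8, -1.1]
width: 23.7
gripper_force: 29.5
```

Run:
```python
from h import *
c=cap('scene'); cv2.imwrite('pics/s2.png',cv2.resize(c['img'][100:270,170:330],None,fx=4.5,fy=3.5))
```

```text
(no output)
```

View pics/s2.png

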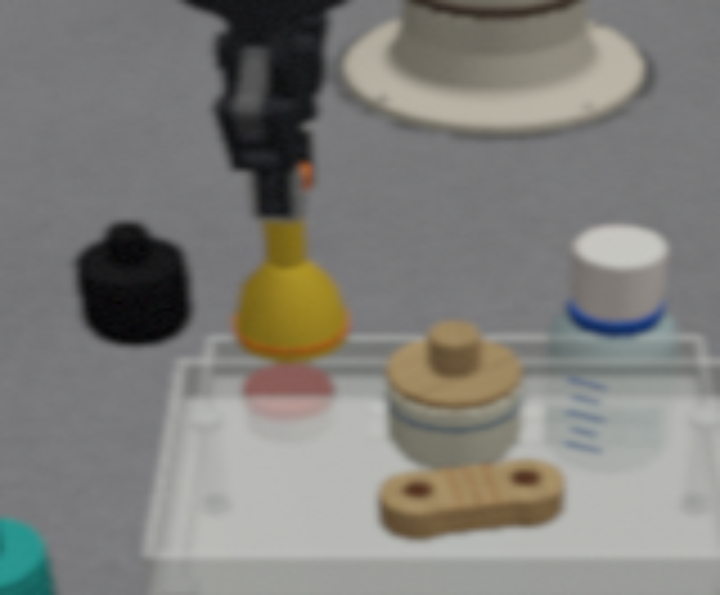

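```bash
python3 - <<'E'
from h import *
c=ld('scene');W=world(c);h=cv2.cvtColor(c['img'],cv2.COLOR_BGR2HSV)
m=(abs(W[...,1]+46)<35)&(abs(W[...,0]-575)<45)&(W[...,2]>120)&(h[...,0]<35)&(h[...,1]>120)
P=W[m];print(len(P),np.percentile(P,[1,50,99],axis=0).round(1))
E
python3 st.py 514.5 -324.5 236
```

```text
670 [[574.  -66.4 166.6]
 [588.1 -42.7 198.2]
 [599.5 -22.3 277.7]]
5.0167 [574.4 -46.1 234.8] [-0.8 -0.7 -1.3] 23.836548362163814 29.50108260673005
share [ 1.856  0.399 -0.008]
yaw y -179.99348429000835
```

arm_command:
  xyz:
    - [0.02,0,0]
    - [0.07,0.01,0]
    - [0.15,0.03,0]
    - [0.25,0.05,0]
    - [0.37,0.08,0]
    - [0.5,0.11,0]
    - [0.64,0.14,0]
    - [0.79,0.17,0]
    - [0.94,0.2,0]
  twist:
    - [0,0,0]
    - [0,0,0]
    - [0,0,0]
    - [0,0,0]
    - [0,0,0]
    - [0,0,0]
    - [0,0,0]
    - [0,0,0]
    - [0,0,0]

```text
clock: 5.77
tcp_pos: [543.8, -189.1, 235.2]
ee_rot: [-0.707, 0.707, 0.0, -0.0]
wrist_force: [0.3, 0.4, -0.8]
width: 23.9
gripper_force: 29.5
```

arm_command:
  xyz:
    - [0.15,0.03,0]
    - [0.29,0.06,0]
    - [0.42,0.09,0]
    - [0.54,0.12,0]
    - [0.65,0.15,0]
    - [0.75,0.17,0]
    - [0.83,0.18,0]
    - [0.88,0.19,0.0]
    - [0.91,0.2,0]
    - [0.92,0.2,0]
    - [0.92,0.2,0]
    - [0.92,0.2,0]
  twist:
    - [0,0,0]
    - [0,0,0]
    - [0,0,0]
    - [0,0,0]
    - [0,0,0]
    - [0,0,0]
    - [0,0,0]
    - [0,0,0]
    - [0,0,0]
    - [0,0,0]
    - [0,0,0]
    - [0,0,0]

```text
clock: 6.77
tcp_pos: [515.0, -324.8, 235.4]
ee_rot: [0.707, -0.707, -0.0, -0.0]
wrist_force: [0.5, 1.0, -0.7]
width: 23.9
gripper_force: 29.5
```

```bash
python3 st.py 514.5 -324.5 77
```

```text
6.8167 [ 515.  -324.7  235.5] [-0.5  0.2  0. ] 24.057734161601967 29.498829610965913
share [-1.000e-03  4.000e-03  1.056e+00]
yaw y -179.9365162778341
```

Lower in two steps, second slow.

arm_command:
  xyz:
    - [0,0,0.05]
    - [0,0,0.15]
    - [0,0,0.27]
    - [0,0,0.4]
    - [0,0,0.53]
    - [0,0,0.66]
    - [0,0,0.77]
    - [0,0,0.86]
    - [0,0,0.93]
    - [0,0,0.97]
    - [0,0,0.98]
  twist:
    - [0,0,0]
    - [0,0,0]
    - [0,0,0]
    - [0,0,0]
    - [0,0,0]
    - [0,0,0]
    - [0,0,0]
    - [0,0,0]
    - [0,0,0]
    - [0,0,0]
    - [0,0,0]

```text
clock: 7.73
tcp_pos: [514.3, -324.7, 87.1]
ee_rot: [0.707, -0.707, -0.001, 0.0]
wrist_force: [0.2, 0.4, -0.2]
width: 23.4
gripper_force: 29.5
```

arm_command:
  xyz:
    - [0,0,0.01]
    - [0,0,0.02]
    - [0,0,0.03]
    - [0,0,0.04]
    - [0,0,0.05]
    - [0,0,0.06]
    - [0,0,0.07]
    - [0,0,0.075]
    - [0,0,0.075]
  twist:
    - [0,0,0]
    - [0,0,0]
    - [0,0,0]
    - [0,0,0]
    - [0,0,0]
    - [0,0,0]
    - [0,0,0]
    - [0,0,0]
    - [0,0,0]

```text
clock: 8.48
tcp_pos: [514.7, -325.2, 76.9]
ee_rot: [0.707, -0.707, -0.0, 0.0]
wrist_force: [-0.8, 0.4, -1.8]
width: 23.9
gripper_force: 29.5
```

arm_command:
  xyz:
    - [0,0,0.007]
    - [0,0,0.013]
    - [0,0,0.013]
  twist:
    - [0,0,0]
    - [0,0,0]
    - [0,0,0]

```text
clock: 8.73
tcp_pos: [515.1, -325.4, 75.7]
ee_rot: [0.707, -0.707, 0.0, 0.0]
wrist_force: [-0.9, -0.1, 2.1]
width: 23.6
gripper_force: 29.7
```

arm_command:
  xyz:
    - [0,0,0]
    - [0,0,0]
    - [0,0,0]
    - [0,0,0]
  twist:
    - [0,0,0]
    - [0,0,0]
    - [0,0,0]
    - [0,0,0]
  jaw: 0

```text
clock: 9.07
tcp_pos: [514.8, -325.2, 75.1]
ee_rot: [0.707, -0.707, -0.0, -0.0]
wrist_force: [0.6, -0.5, 0.4]
width: 42.4
gripper_force: 0.0
```

arm_command:
  xyz:
    - [0,0,-0.03]
    - [0,0,-0.1]
    - [0,0,-0.2]
    - [0,0,-0.35]
    - [0,0,-0.5]
    - [0,0,-0.7]
    - [0,0,-0.9]
    - [0,0,-1]
    - [0,0,-1]
  twist:
    - [0,0,0]
    - [0,0,0]
    - [0,0,0]
    - [0,0,0]
    - [0,0,0]
    - [0,0,0]
    - [0,0,0]
    - [0,0,0]
    - [0,0,0]

```text
clock: 9.82
tcp_pos: [517.1, -326.5, 231.6]
ee_rot: [0.707, -0.707, 0.005, -0.002]
wrist_force: [0.8, -0.4, 1.4]
width: 42.8
gripper_force: 0.0
```

```bash
python3 st.py 563.5 94 300
```

```text
9.8667 [ 515.9 -325.7  228.7] [-0.6  0.6 -1.3] 42.780981381072316 0.0
share [-2.797 -0.321 -0.48 ]
yaw y -179.9782399096241
```

arm_command:
  xyz:
    - [-0.05,0,-0.15]
    - [-0.15,-0.02,-0.3]
    - [-0.3,-0.03,-0.42]
    - [-0.5,-0.05,-0.48]
    - [-0.7,-0.08,-0.48]
    - [-0.94,-0.11,-0.48]
  twist:
    - [0,0,0]
    - [0,0,0]
    - [0,0,0]
    - [0,0,0]
    - [0,0,0]
    - [0,0,0]
  jaw: 0.45

```text
clock: 10.37
tcp_pos: [530.9, -183.5, 297.0]
ee_rot: [-0.707, 0.708, 0.0, -0.0]
wrist_force: [0.5, 1.1, -0.6]
width: 61.8
gripper_force: 0.0
```

arm_command:
  xyz:
    - [-0.23,-0.03,0]
    - [-0.47,-0.05,0]
    - [-0.7,-0.08,0]
    - [-0.93,-0.11,0]
  twist:
    - [0,0,0]
    - [0,0,0]
    - [0,0,0]
    - [0,0,0]

```text
clock: 10.7
tcp_pos: [546.9, -43.0, 296.3]
ee_rot: [0.707, -0.707, -0.001, 0.001]
wrist_force: [0.8, 0.5, -1.1]
width: 62.1
gripper_force: 0.0
```

arm_command:
  xyz:
    - [-0.2,-0.03,0]
    - [-0.4,-0.05,0]
    - [-0.6,-0.07,0]
    - [-0.75,-0.09,0]
    - [-0.87,-0.1,0]
    - [-0.93,-0.1,0]
    - [-0.93,-0.1,0]
    - [-0.93,-0.1,0]
  twist:
    - [0,0,0]
    - [0,0,0]
    - [0,0,0]
    - [0,0,0]
    - [0,0,0]
    - [0,0,0]
    - [0,0,0]
    - [0,0,0]

```text
clock: 11.37
tcp_pos: [562.3, 94.6, 296.6]
ee_rot: [0.707, -0.707, -0.0, 0.001]
wrist_force: [0.1, -1.2, -0.0]
width: 62.2
gripper_force: 0.0
```

```bash
python3 st.py 563.5 94 206
```

```text
11.4167 [562.4  94.1 296.9] [-0.6 -0.7 -0.2] 61.95732493324057 0.0
share [ 0.    -0.008  0.606]
yaw y 179.98827265876258
```

arm_command:
  xyz:
    - [0,-0.005,0.05]
    - [0,-0.008,0.13]
    - [0,-0.008,0.23]
    - [0,-0.008,0.33]
    - [0,-0.008,0.42]
    - [0,-0.008,0.5]
    - [0,-0.008,0.56]
    - [0,-0.008,0.6]
    - [0,-0.008,0.6]
    - [0,-0.008,0.6]
  twist:
    - [0,0,0]
    - [0,0,0]
    - [0,0,0]
    - [0,0,0]
    - [0,0,0]
    - [0,0,0]
    - [0,0,0]
    - [0,0,0]
    - [0,0,0]
    - [0,0,0]

```text
clock: 12.25
tcp_pos: [564.1, 94.4, 207.4]
ee_rot: [-0.707, 0.707, -0.0, 0.0]
wrist_force: [0.5, 0.2, -0.4]
width: 61.9
gripper_force: 0.0
```

arm_command:
  xyz:
    - [0,0,0]
    - [0,0,0]
    - [0,0,0]
    - [0,0,0]
    - [0,0,0]
    - [0,0,0]
  twist:
    - [0,0,0]
    - [0,0,0]
    - [0,0,0]
    - [0,0,0]
    - [0,0,0]
    - [0,0,0]
  jaw: -1
  force: 40

```text
clock: 12.75
tcp_pos: [566.3, 95.1, 212.6]
ee_rot: [0.708, -0.706, 0.003, -0.003]
wrist_force: [-3.6, -0.7, 13.8]
width: -0.4
gripper_force: 6.9
```

arm_command:
  xyz:
    - [0,0,-0.01]
    - [0,0,-0.03]
    - [0,0,-0.06]
    - [0,0,-0.1]
    - [0,0,-0.12]
    - [0,0,-0.13]
    - [0,0,-0.13]
  twist:
    - [0,0,0]
    - [0,0,0]
    - [0,0,0]
    - [0,0,0]
    - [0,0,0]
    - [0,0,0]
    - [0,0,0]

```text
clock: 13.33
tcp_pos: [564.1, 94.9, 227.0]
ee_rot: [0.707, -0.707, 0.0, -0.0]
wrist_force: [0.1, -0.3, 0.8]
width: -0.1
gripper_force: 0.0
```

Run:
```python
from h import *
c=cap('scene'); cv2.imwrite('pics/s3.png',cv2.resize(c['img'][60:300,60:380],None,fx=2.5,fy=2.5))
```

```text
(no output)
```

View pics/s3.png

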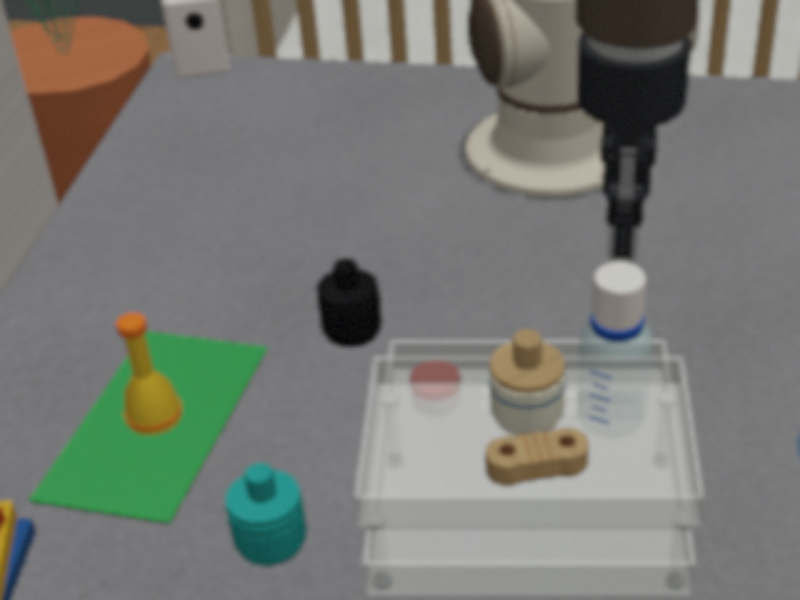

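Run:
```python
from h import *
c=ld('scene');W=world(c)
im=c['img'].max(2)
m=(abs(W[...,1]-95)<40)&(abs(W[...,0]-564)<60)&(W[...,2]>200)
for u in (305,307,309,311,313,316):
  print(u,[(v,*W[v,u].round(0).astype(int),int(im[v,u])) for v in range(140,182,4) if not np.isnan(W[v,u,0])])
print(manip.get_obs()['tcp_pos'],manip.get_obs()['qpos'])
```

```text
305 [(140, np.int64(625), np.int64(88), np.int64(335), 23), (144, np.int64(616), np.int64(88), np.int64(321), 17), (148, np.int64(601), np.int64(88), np.int64(303), 24), (152, np.int64(570), np.int64(89), np.int64(274), 72), (156, np.int64(572), np.int64(89), np.int64(266), 65), (160, np.int64(579), np.int64(89), np.int64(263), 56), (164, np.int64(221), np.int64(88), np.int64(-1), 142), (168, np.int64(559), np.int64(90), np.int64(230), 198), (172, np.int64(572), np.int64(91), np.int64(230), 197), (176, np.int64(580), np.int64(91), np.int64(227), 177), (180, np.int64(583), np.int64(91), np.int64(220), 127)]
307 [(140, np.int64(624), np.int64(91), np.int64(335), 41), (144, np.int64(615), np.int64(91), np.int64(321), 34), (148, np.int64(593), np.int64(92), np.int64(298), 29), (152, np.int64(580), np.int64(92), np.int64(281), 28), (156, np.int64(577), np.int64(93), np.int64(270), 27), (160, np.int64(577), np.int64(93), np.int64(261), 29), (164, np.int64(222), np.int64(93), np.int64(0), 148), (168, np.int64(560), np.int64(94), np.int64(231), 198), (172, np.int64(569), np.int64(94), np.int
[... 2047 characters left out ...]
144, np.int64(615), np.int64(107), np.int64(322), 57), (148, np.int64(600), np.int64(107), np.int64(304), 64), (152, np.int64(164), np.int64(116), np.int64(1), 121), (156, np.int64(180), np.int64(116), np.int64(-1), 119), (160, np.int64(200), np.int64(117), np.int64(-1), 120), (164, np.int64(224), np.int64(117), np.int64(3), 120), (168, np.int64(558), np.int64(111), np.int64(231), 178), (172, np.int64(568), np.int64(111), np.int64(228), 195), (176, np.int64(579), np.int64(112), np.int64(227), 149), (180, np.int64(575), np.int64(112), np.int64(215), 142)]
[563.9154881   94.82029394 226.62632135] [ 4.49743752e-01  2.82977983e-01 -9.91508588e-02 -1.26804511e-04
 -1.18878660e+00 -4.49517044e-01]
```

The fingers closed above the cap. The depth image shows that the real fingertips are about 29 mm higher than the reported TCP implies. That also explains why the rattle was held by its knob. I'll check the bottle hasn't shifted, then descend with the correction.

Run:
```python
from m import *
C.pop('top')
rep('bottle top',562,92,35,222,234)
rep('dish knob',568,22,18,160,178)
rep('rattle knob mat',514,-325,60,108,130)
rep('rattle bell mat',514,-325,60,8,50,(10,35))
```

```text
bottle top scene 255 mean [569.7  95.7 228.8] mid [566.6  96.2 227.2] ext [38.5 37.5  9.5] circ (566.4, 95.6, 20.6)
dish knob scene 99 mean [572.5  25.9 167. ] mid [570.8  25.5 166. ] ext [21.2 21.9 11. ] circ (570.2, 25.7, 12.0)
rattle knob mat scene 101 mean [ 517.9 -322.2  115.9] mid [ 515.3 -323.2  114.7] ext [24.5 23.6 12.8] circ (515.5, -324.0, 14.8)
rattle bell mat scene 382 mean [ 527.8 -317.8   29.7] mid [ 522.6 -321.5   29. ] ext [35.6 44.3 41.5] circ (517.5, -322.5, 25.2)
```

arm_command:
  xyz:
    - [0,0,0]
    - [0,0,0]
    - [0,0,0]
    - [0,0,0]
    - [0,0,0]
  twist:
    - [0,0,0]
    - [0,0,0]
    - [0,0,0]
    - [0,0,0]
    - [0,0,0]
  jaw: 0.45

```text
clock: 13.8
tcp_pos: [563.9, 94.8, 226.6]
ee_rot: [0.707, -0.707, -0.0, 0.0]
wrist_force: [-0.3, 0.1, 0.3]
width: 60.6
gripper_force: 0.0
```

arm_command:
  xyz:
    - [0,0,0.03]
    - [0,0,0.08]
    - [0,0,0.14]
    - [0,0,0.2]
    - [0,0,0.25]
    - [0,0,0.29]
    - [0,0,0.31]
    - [0,0,0.31]
    - [0,0,0.31]
  twist:
    - [0,0,0]
    - [0,0,0]
    - [0,0,0]
    - [0,0,0]
    - [0,0,0]
    - [0,0,0]
    - [0,0,0]
    - [0,0,0]
    - [0,0,0]

```text
clock: 14.55
tcp_pos: [564.1, 94.8, 180.2]
ee_rot: [0.707, -0.707, 0.0, 0.0]
wrist_force: [-0.3, -0.8, -0.2]
width: 62.0
gripper_force: 0.0
```

Run:
```python
from h import *
c=cap('scene'); cv2.imwrite('pics/s4.png',cv2.resize(c['img'][90:270,210:370],None,fx=4,fy=3.3))
```

```text
(no output)
```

View pics/s4.png

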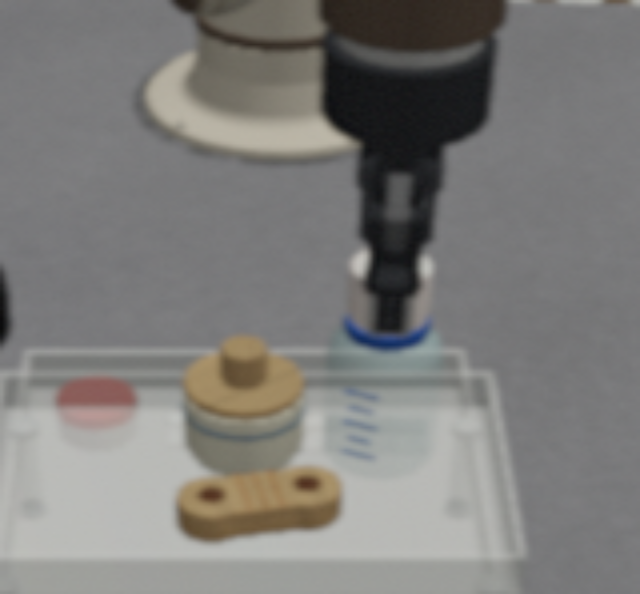

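The fingers now straddle the cap, with tips at crop (388,325) just above the collar. I'll close and lift.

arm_command:
  xyz:
    - [0,0,0]
    - [0,0,0]
    - [0,0,0]
    - [0,0,0]
    - [0,0,0]
    - [0,0,0]
  twist:
    - [0,0,0]
    - [0,0,0]
    - [0,0,0]
    - [0,0,0]
    - [0,0,0]
    - [0,0,0]
  jaw: -0.3
  force: 40

```text
clock: 15.1
tcp_pos: [564.1, 94.8, 180.9]
ee_rot: [0.707, -0.707, 0.0, -0.0]
wrist_force: [-0.9, -0.4, 4.8]
width: 38.9
gripper_force: 40.6
```

arm_command:
  xyz:
    - [0,0,-0.01]
    - [0,0,-0.02]
    - [0,0,-0.03]
    - [0,0,-0.03]
  twist:
    - [0,0,0]
    - [0,0,0]
    - [0,0,0]
    - [0,0,0]

```text
clock: 15.43
tcp_pos: [563.8, 94.8, 184.4]
ee_rot: [0.707, -0.707, -0.0, 0.0]
wrist_force: [0.3, 0.2, -1.7]
width: 38.7
gripper_force: 40.3
```

arm_command:
  xyz:
    - [0,0,-0.02]
    - [0,0,-0.07]
    - [0,0,-0.15]
    - [0,0,-0.25]
    - [0,0,-0.36]
    - [0,0,-0.47]
    - [0,0,-0.57]
    - [0,0,-0.66]
    - [0,0,-0.72]
    - [0,0,-0.75]
    - [0,0,-0.75]
  twist:
    - [0,0,0]
    - [0,0,0]
    - [0,0,0]
    - [0,0,0]
    - [0,0,0]
    - [0,0,0]
    - [0,0,0]
    - [0,0,0]
    - [0,0,0]
    - [0,0,0]
    - [0,0,0]

```text
clock: 16.35
tcp_pos: [564.3, 94.9, 298.4]
ee_rot: [0.707, -0.707, 0.0, -0.001]
wrist_force: [0.5, -0.3, -2.1]
width: 38.7
gripper_force: 40.4
```

arm_command:
  xyz:
    - [0.02,0,0]
    - [0.07,0,0]
    - [0.14,-0.01,0]
    - [0.23,-0.01,0]
    - [0.34,-0.02,0]
    - [0.46,-0.02,0]
    - [0.58,-0.03,0]
    - [0.7,-0.04,0]
    - [0.83,-0.04,0]
    - [0.96,-0.05,0]
  twist:
    - [0,0,0]
    - [0,0,0]
    - [0,0,0]
    - [0,0,0]
    - [0,0,0]
    - [0,0,0]
    - [0,0,0]
    - [0,0,0]
    - [0,0,0]
    - [0,0,0]

```text
clock: 17.18
tcp_pos: [570.9, -51.4, 296.9]
ee_rot: [-0.707, 0.707, 0.0, -0.0]
wrist_force: [0.2, 0.3, -1.6]
width: 39.0
gripper_force: 40.4
```

arm_command:
  xyz:
    - [0.13,-0.01,0]
    - [0.27,-0.01,0]
    - [0.41,-0.02,0]
    - [0.54,-0.03,0]
    - [0.68,-0.03,0]
    - [0.82,-0.04,0]
    - [0.96,-0.05,0]
  twist:
    - [0,0,0]
    - [0,0,0]
    - [0,0,0]
    - [0,0,0]
    - [0,0,0]
    - [0,0,0]
    - [0,0,0]

```text
clock: 17.77
tcp_pos: [578.2, -195.6, 296.9]
ee_rot: [-0.707, 0.707, 0.0, -0.0]
wrist_force: [0.2, -0.9, -1.6]
width: 39.0
gripper_force: 40.4
```

arm_command:
  xyz:
    - [0.13,-0.01,0]
    - [0.26,-0.01,0]
    - [0.38,-0.02,0]
    - [0.5,-0.03,0]
    - [0.61,-0.03,0]
    - [0.71,-0.04,0]
    - [0.79,-0.04,0]
    - [0.86,-0.05,0]
    - [0.9,-0.05,0]
    - [0.92,-0.05,0]
    - [0.92,-0.05,0]
    - [0.92,-0.05,0]
  twist:
    - [0,0,0]
    - [0,0,0]
    - [0,0,0]
    - [0,0,0]
    - [0,0,0]
    - [0,0,0]
    - [0,0,0]
    - [0,0,0]
    - [0,0,0]
    - [0,0,0]
    - [0,0,0]
    - [0,0,0]

```text
clock: 18.77
tcp_pos: [586.6, -330.8, 297.2]
ee_rot: [0.707, -0.707, -0.0, -0.0]
wrist_force: [0.1, 0.1, -1.4]
width: 38.7
gripper_force: 40.4
```

```bash
python3 st.py 587 -332.5 102
```

```text
18.8167 [ 586.6 -330.6  297.4] [-0.1 -0.  -1.7] 39.03641845681286 40.422717332839966
share [ 0.013 -0.002  1.302]
yaw y -179.9402660744494
```

arm_command:
  xyz:
    - [0.01,0,0.02]
    - [0.01,0,0.07]
    - [0.01,0,0.15]
    - [0.01,0,0.25]
    - [0.01,0,0.37]
    - [0.01,0,0.49]
    - [0.01,0,0.61]
    - [0.01,0,0.72]
    - [0.01,0,0.82]
    - [0.01,0,0.9]
    - [0.01,0,0.96]
    - [0.01,0,1]
    - [0.01,0,1]
  twist:
    - [0,0,0]
    - [0,0,0]
    - [0,0,0]
    - [0,0,0]
    - [0,0,0]
    - [0,0,0]
    - [0,0,0]
    - [0,0,0]
    - [0,0,0]
    - [0,0,0]
    - [0,0,0]
    - [0,0,0]
    - [0,0,0]

```text
clock: 19.9
tcp_pos: [585.8, -332.1, 145.4]
ee_rot: [0.707, -0.707, -0.001, 0.001]
wrist_force: [0.4, 0.4, -1.7]
width: 38.9
gripper_force: 40.4
```

arm_command:
  xyz:
    - [0,0,0.03]
    - [0,0,0.07]
    - [0,0,0.12]
    - [0,0,0.17]
    - [0,0,0.21]
    - [0,0,0.245]
    - [0,0,0.27]
    - [0,0,0.285]
    - [0,0,0.295]
    - [0,0,0.3]
    - [0,0,0.305]
    - [0,0,0.31]
    - [0,0,0.31]
  twist:
    - [0,0,0]
    - [0,0,0]
    - [0,0,0]
    - [0,0,0]
    - [0,0,0]
    - [0,0,0]
    - [0,0,0]
    - [0,0,0]
    - [0,0,0]
    - [0,0,0]
    - [0,0,0]
    - [0,0,0]
    - [0,0,0]

```text
clock: 20.98
tcp_pos: [586.6, -332.7, 100.8]
ee_rot: [0.707, -0.707, 0.0, -0.0]
wrist_force: [-0.2, 0.3, -1.2]
width: 38.7
gripper_force: 40.4
```

arm_command:
  xyz:
    - [0,0,0.005]
    - [0,0,0.01]
    - [0,0,0.01]
  twist:
    - [0,0,0]
    - [0,0,0]
    - [0,0,0]

```text
clock: 21.23
tcp_pos: [586.7, -332.9, 100.0]
ee_rot: [0.707, -0.707, 0.0, -0.0]
wrist_force: [-0.5, 0.6, 2.6]
width: 38.7
gripper_force: 40.8
```

arm_command:
  xyz:
    - [0,0,0.003]
    - [0,0,0.006]
    - [0,0,0.006]
  twist:
    - [0,0,0]
    - [0,0,0]
    - [0,0,0]

```text
clock: 21.48
tcp_pos: [586.8, -333.1, 99.9]
ee_rot: [0.707, -0.707, 0.001, 0.0]
wrist_force: [-1.9, 1.4, 5.9]
width: 38.9
gripper_force: 41.1
```

arm_command:
  xyz:
    - [0,0,0]
    - [0,0,0]
    - [0,0,0]
    - [0,0,0]
  twist:
    - [0,0,0]
    - [0,0,0]
    - [0,0,0]
    - [0,0,0]
  jaw: 0.4

```text
clock: 21.82
tcp_pos: [586.5, -332.6, 97.9]
ee_rot: [0.707, -0.707, -0.0, 0.0]
wrist_force: [0.0, 1.4, 0.1]
width: 59.8
gripper_force: 0.0
```

arm_command:
  xyz:
    - [0,0,-0.03]
    - [0,0,-0.1]
    - [0,0,-0.2]
    - [0,0,-0.35]
    - [0,0,-0.5]
    - [0,0,-0.7]
    - [0,0,-0.9]
    - [0,0,-1]
    - [0,0,-1]
  twist:
    - [0,0,0]
    - [0,0,0]
    - [0,0,0]
    - [0,0,0]
    - [0,0,0]
    - [0,0,0]
    - [0,0,0]
    - [0,0,0]
    - [0,0,0]

```text
clock: 22.57
tcp_pos: [588.6, -333.9, 255.2]
ee_rot: [0.707, -0.707, 0.005, -0.002]
wrist_force: [0.2, -0.6, 0.2]
width: 60.0
gripper_force: 0.0
```

arm_command:
  xyz:
    - [-0.1,0.01,0]
    - [-0.3,0.02,0]
    - [-0.55,0.04,0]
    - [-0.8,0.05,0]
  twist:
    - [0,0,0]
    - [0,0,0]
    - [0,0,0]
    - [0,0,0]
  jaw: 0.05

```text
clock: 22.9
tcp_pos: [577.6, -211.2, 246.9]
ee_rot: [-0.707, 0.708, 0.001, -0.001]
wrist_force: [0.2, 0.2, 0.6]
width: 44.9
gripper_force: 0.0
```

arm_command:
  xyz:
    - [-0.25,0.01,0]
    - [-0.5,0.02,0]
    - [-0.75,0.03,0]
    - [-0.95,0.04,0]
    - [-1,0.05,0]
    - [-1,0.05,0]
  twist:
    - [0,0,0]
    - [0,0,0]
    - [0,0,0]
    - [0,0,0]
    - [0,0,0]
    - [0,0,0]

```text
clock: 23.4
tcp_pos: [570.5, -60.3, 247.8]
ee_rot: [0.709, -0.706, -0.001, 0.0]
wrist_force: [-0.4, 0.3, -0.1]
width: 44.8
gripper_force: 0.0
```

```bash
python3 st.py 569.7 24.8 190
python3 - <<'E'
from m import *
c=cap('scene'); C={'scene':(c,world(c))}
import m; m.C=C
rep('bottle mat',587,-333,35,140,160); rep('rattle knob mat',514,-325,60,108,130)
E
```

```text
23.45 [570.8 -61.7 247.9] [-0.   0.  -0.8] 44.80088334982791 0.0
share [-0.577  0.005  0.386]
yaw y -179.85462948745655
bottle mat scene 244 mean [ 589.8 -330.1  146.9] mid [ 587.3 -331.2  145.5] ext [37.8 36.6 10.5] circ (587.0, -332.3, 21.4)
rattle knob mat scene 99 mean [ 518. -322.  116.] mid [ 514.9 -323.4  115.2] ext [25.5 23.4 10.5] circ (515.0, -323.6, 13.7)
```

arm_command:
  xyz:
    - [-0.1,0,0]
    - [-0.3,0.005,0]
    - [-0.45,0.005,0]
    - [-0.55,0.005,0]
    - [-0.58,0.005,0]
    - [-0.58,0.005,0]
    - [-0.58,0.005,0]
  twist:
    - [0,0,0]
    - [0,0,0]
    - [0,0,0]
    - [0,0,0]
    - [0,0,0]
    - [0,0,0]
    - [0,0,0]

```text
clock: 24.08
tcp_pos: [570.7, 23.1, 248.0]
ee_rot: [-0.707, 0.707, 0.0, -0.0]
wrist_force: [1.1, 0.1, 0.5]
width: 45.2
gripper_force: 0.0
```

arm_command:
  xyz:
    - [0,0,0.05]
    - [0,0,0.15]
    - [0,0,0.27]
    - [0,0,0.39]
    - [0,0,0.5]
    - [0,0,0.59]
    - [0,0,0.66]
    - [0,0,0.7]
    - [0,0,0.72]
    - [0,0,0.72]
  twist:
    - [0,0,0]
    - [0,0,0]
    - [0,0,0]
    - [0,0,0]
    - [0,0,0]
    - [0,0,0]
    - [0,0,0]
    - [0,0,0]
    - [0,0,0]
    - [0,0,0]

```text
clock: 24.92
tcp_pos: [570.6, 23.9, 139.8]
ee_rot: [-0.707, 0.707, 0.0, -0.0]
wrist_force: [-0.3, 0.2, -0.2]
width: 45.2
gripper_force: 0.0
```

```bash
python3 st.py 569.7 24.8 130
python3 - <<'E'
from h import *
c=cap('scene'); cv2.imwrite('pics/s5.png',cv2.resize(c['img'][120:260,210:330],None,fx=5,fy=4.2,interpolation=cv2.INTER_CUBIC))
E
```

```text
24.9667 [571.   24.1 140.6] [ 0.8 -0.4  0.5] 44.9700129360285 0.0
share [-0.005  0.009  0.071]
yaw y -179.99350916087357
```

View pics/s5.png

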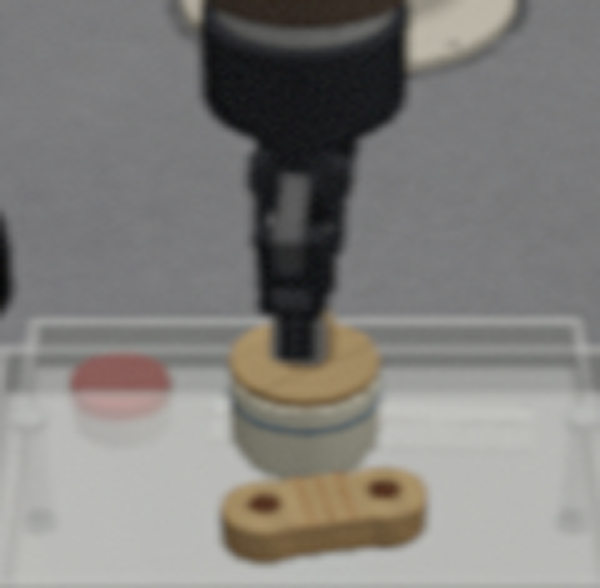

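Run:
```python
from h import *
c=ld('scene');W=world(c);im=c['img'].max(2)
for u in (268,270,272,274): print(u,[(v,*W[v,u].round(0).astype(int).tolist(),int(im[v,u])) for v in range(190,212,2)])
```

```text
268 [(190, 618, 25, 219, 46), (192, 626, 26, 220, 42), (194, 624, 25, 214, 27), (196, 603, 23, 192, 30), (198, 607, 24, 190, 29), (200, 605, 24, 184, 32), (202, 606, 24, 180, 30), (204, 606, 24, 175, 31), (206, 600, 23, 165, 88), (208, 581, 21, 143, 148), (210, 586, 22, 143, 156)]
270 [(190, 621, 29, 221, 42), (192, 624, 29, 218, 41), (194, 624, 29, 214, 24), (196, 604, 27, 193, 29), (198, 606, 28, 190, 25), (200, 607, 28, 186, 28), (202, 606, 28, 180, 26), (204, 607, 28, 176, 28), (206, 602, 27, 166, 84), (208, 580, 25, 143, 143), (210, 586, 26, 143, 159)]
272 [(190, 628, 33, 227, 29), (192, 622, 33, 218, 27), (194, 622, 33, 213, 22), (196, 607, 31, 196, 39), (198, 607, 31, 191, 47), (200, 605, 31, 185, 49), (202, 608, 32, 182, 48), (204, 607, 31, 176, 52), (206, 600, 31, 166, 90), (208, 579, 29, 142, 146), (210, 586, 30, 143, 162)]
274 [(190, 628, 37, 227, 33), (192, 627, 37, 222, 43), (194, 625, 37, 215, 71), (196, 600, 35, 190, 95), (198, 599, 35, 185, 94), (200, 601, 35, 182, 93), (202, 598, 35, 174, 92), (204, 599, 35, 170, 95), (206, 600, 35, 165, 117), (208, 581, 33, 144, 156), (210, 584, 34, 142, 161)]
```

arm_command:
  xyz:
    - [0,0.003,0.04]
    - [0,0.005,0.08]
    - [0,0.005,0.1]
    - [0,0.005,0.11]
    - [0,0.005,0.11]
  twist:
    - [0,0,0]
    - [0,0,0]
    - [0,0,0]
    - [0,0,0]
    - [0,0,0]

```text
clock: 25.43
tcp_pos: [569.6, 24.3, 123.2]
ee_rot: [0.707, -0.707, -0.0, 0.0]
wrist_force: [-0.5, -0.5, 0.2]
width: 44.9
gripper_force: 0.0
```

arm_command:
  xyz:
    - [0,0,0]
    - [0,0,0]
    - [0,0,0]
    - [0,0,0]
    - [0,0,0]
  twist:
    - [0,0,0]
    - [0,0,0]
    - [0,0,0]
    - [0,0,0]
    - [0,0,0]
  jaw: -0.7
  force: 50

```text
clock: 25.85
tcp_pos: [570.0, 24.3, 124.0]
ee_rot: [0.707, -0.707, 0.0, -0.0]
wrist_force: [-1.2, 0.4, 0.6]
width: 22.2
gripper_force: 48.9
```

arm_command:
  xyz:
    - [0,0,-0.01]
    - [0,0,-0.02]
    - [0,0,-0.03]
    - [0,0,-0.03]
  twist:
    - [0,0,0]
    - [0,0,0]
    - [0,0,0]
    - [0,0,0]

```text
clock: 26.18
tcp_pos: [570.0, 24.3, 128.4]
ee_rot: [0.707, -0.707, 0.0, -0.0]
wrist_force: [0.3, -0.7, -1.3]
width: 22.2
gripper_force: 49.0
```

arm_command:
  xyz:
    - [0,0,-0.02]
    - [0,0,-0.07]
    - [0,0,-0.14]
    - [0,0,-0.22]
    - [0,0,-0.31]
    - [0,0,-0.39]
    - [0,0,-0.45]
    - [0,0,-0.49]
    - [0,0,-0.5]
  twist:
    - [0,0,0]
    - [0,0,0]
    - [0,0,0]
    - [0,0,0]
    - [0,0,0]
    - [0,0,0]
    - [0,0,0]
    - [0,0,0]
    - [0,0,0]

```text
clock: 26.93
tcp_pos: [570.6, 24.4, 205.1]
ee_rot: [0.707, -0.707, 0.001, -0.001]
wrist_force: [0.0, 0.6, -2.1]
width: 22.3
gripper_force: 49.1
```

arm_command:
  xyz:
    - [0.02,0,0]
    - [0.06,0.02,0]
    - [0.12,0.04,0]
    - [0.2,0.07,0]
    - [0.3,0.11,0]
    - [0.41,0.15,0]
    - [0.53,0.2,0]
    - [0.65,0.25,0]
    - [0.77,0.29,0]
  twist:
    - [0,0,0]
    - [0,0,0]
    - [0,0,0]
    - [0,0,0]
    - [0,0,0]
    - [0,0,0]
    - [0,0,0]
    - [0,0,0]
    - [0,0,0]

```text
clock: 27.68
tcp_pos: [524.9, -93.3, 203.2]
ee_rot: [-0.707, 0.707, 0.0, -0.0]
wrist_force: [0.2, -0.4, -2.0]
width: 22.3
gripper_force: 49.1
```

arm_command:
  xyz:
    - [0.13,0.05,0]
    - [0.26,0.1,0]
    - [0.39,0.15,0]
    - [0.52,0.2,0]
    - [0.65,0.25,0]
    - [0.77,0.29,0]
  twist:
    - [0,0,0]
    - [0,0,0]
    - [0,0,0]
    - [0,0,0]
    - [0,0,0]
    - [0,0,0]

```text
clock: 28.18
tcp_pos: [481.1, -208.8, 203.2]
ee_rot: [-0.707, 0.707, 0.0, -0.0]
wrist_force: [-0.2, -0.2, -2.7]
width: 22.1
gripper_force: 49.1
```

arm_command:
  xyz:
    - [0.12,0.04,0]
    - [0.24,0.09,0]
    - [0.35,0.13,0]
    - [0.45,0.17,0]
    - [0.54,0.2,0]
    - [0.62,0.23,0]
    - [0.68,0.25,0]
    - [0.72,0.27,0]
    - [0.73,0.27,0]
    - [0.73,0.27,0]
    - [0.73,0.27,0]
  twist:
    - [0,0,0]
    - [0,0,0]
    - [0,0,0]
    - [0,0,0]
    - [0,0,0]
    - [0,0,0]
    - [0,0,0]
    - [0,0,0]
    - [0,0,0]
    - [0,0,0]
    - [0,0,0]

```text
clock: 29.1
tcp_pos: [442.6, -316.0, 203.3]
ee_rot: [0.707, -0.707, -0.0, -0.0]
wrist_force: [-0.4, -0.2, -2.8]
width: 22.8
gripper_force: 49.1
```

```bash
python3 st.py 442 -316.5 46
```

```text
29.15 [ 442.7 -315.8  203.3] [-0.1  0.1 -1.8] 22.359377085437533 49.08750593662262
share [0.005 0.005 1.049]
yaw y -179.94925138094757
```

arm_command:
  xyz:
    - [0,0,0.02]
    - [0,0,0.07]
    - [0,0,0.15]
    - [0,0,0.25]
    - [0,0,0.37]
    - [0,0,0.49]
    - [0,0,0.6]
    - [0,0,0.7]
    - [0,0,0.78]
    - [0,0,0.83]
    - [0,0,0.85]
    - [0,0,0.85]
  twist:
    - [0,0,0]
    - [0,0,0]
    - [0,0,0]
    - [0,0,0]
    - [0,0,0]
    - [0,0,0]
    - [0,0,0]
    - [0,0,0]
    - [0,0,0]
    - [0,0,0]
    - [0,0,0]
    - [0,0,0]

```text
clock: 30.15
tcp_pos: [442.3, -315.9, 75.0]
ee_rot: [0.707, -0.707, -0.001, 0.0]
wrist_force: [-1.2, -0.3, -2.5]
width: 22.1
gripper_force: 49.1
```

arm_command:
  xyz:
    - [0,0,0.03]
    - [0,0,0.07]
    - [0,0,0.11]
    - [0,0,0.14]
    - [0,0,0.165]
    - [0,0,0.18]
    - [0,0,0.19]
    - [0,0,0.2]
    - [0,0,0.205]
    - [0,0,0.205]
  twist:
    - [0,0,0]
    - [0,0,0]
    - [0,0,0]
    - [0,0,0]
    - [0,0,0]
    - [0,0,0]
    - [0,0,0]
    - [0,0,0]
    - [0,0,0]
    - [0,0,0]

```text
clock: 30.98
tcp_pos: [442.6, -316.3, 45.0]
ee_rot: [0.707, -0.707, 0.0, 0.0]
wrist_force: [0.3, 0.4, -2.8]
width: 22.4
gripper_force: 49.1
```

arm_command:
  xyz:
    - [0,0,0.004]
    - [0,0,0.008]
    - [0,0,0.012]
    - [0,0,0.012]
  twist:
    - [0,0,0]
    - [0,0,0]
    - [0,0,0]
    - [0,0,0]

```text
clock: 31.32
tcp_pos: [442.5, -316.2, 43.2]
ee_rot: [0.707, -0.707, -0.0, 0.0]
wrist_force: [0.1, -0.1, -2.0]
width: 22.5
gripper_force: 49.1
```

arm_command:
  xyz:
    - [0,0,0.004]
    - [0,0,0.008]
    - [0,0,0.01]
    - [0,0,0.01]
  twist:
    - [0,0,0]
    - [0,0,0]
    - [0,0,0]
    - [0,0,0]

```text
clock: 31.65
tcp_pos: [442.6, -316.5, 43.0]
ee_rot: [0.707, -0.707, 0.0, 0.0]
wrist_force: [-1.8, 0.8, 5.2]
width: 22.4
gripper_force: 49.9
```

arm_command:
  xyz:
    - [0,0,0]
    - [0,0,0]
    - [0,0,0]
    - [0,0,0]
  twist:
    - [0,0,0]
    - [0,0,0]
    - [0,0,0]
    - [0,0,0]
  jaw: 0.05

```text
clock: 31.98
tcp_pos: [442.7, -316.3, 41.7]
ee_rot: [0.707, -0.707, 0.0, -0.0]
wrist_force: [0.5, 0.1, 0.5]
width: 45.1
gripper_force: 0.0
```

arm_command:
  xyz:
    - [0,0,-0.03]
    - [0,0,-0.1]
    - [0,0,-0.2]
    - [0,0,-0.35]
    - [0,0,-0.5]
    - [0,0,-0.7]
    - [0,0,-0.9]
    - [0,0,-1]
    - [0,0,-1]
  twist:
    - [0,0,0]
    - [0,0,0]
    - [0,0,0]
    - [0,0,0]
    - [0,0,0]
    - [0,0,0]
    - [0,0,0]
    - [0,0,0]
    - [0,0,0]

```text
clock: 32.73
tcp_pos: [444.9, -317.6, 197.5]
ee_rot: [0.707, -0.707, 0.005, -0.002]
wrist_force: [0.5, 0.6, 0.9]
width: 44.8
gripper_force: 0.0
```

arm_command:
  xyz:
    - [-0.1,-0.05,0]
    - [-0.3,-0.15,0]
    - [-0.55,-0.28,0]
    - [-0.79,-0.41,0]
  twist:
    - [0,0,0]
    - [0,0,0]
    - [0,0,0]
    - [0,0,0]
  jaw: 0.25

```text
clock: 33.07
tcp_pos: [503.7, -196.7, 191.8]
ee_rot: [-0.706, 0.708, 0.0, -0.0]
wrist_force: [1.1, -0.6, 0.9]
width: 53.3
gripper_force: 0.0
```

arm_command:
  xyz:
    - [-0.2,-0.1,0]
    - [-0.4,-0.2,0]
    - [-0.6,-0.31,0]
    - [-0.79,-0.41,0]
  twist:
    - [0,0,0]
    - [0,0,0]
    - [0,0,0]
    - [0,0,0]

```text
clock: 33.4
tcp_pos: [565.7, -77.4, 191.7]
ee_rot: [0.707, -0.707, -0.0, 0.0]
wrist_force: [1.0, -0.4, -0.7]
width: 53.4
gripper_force: 0.0
```

arm_command:
  xyz:
    - [-0.2,-0.1,0]
    - [-0.4,-0.2,0]
    - [-0.6,-0.31,0]
    - [-0.75,-0.39,0]
    - [-0.79,-0.41,0]
    - [-0.79,-0.41,0]
    - [-0.79,-0.41,0]
  twist:
    - [0,0,-0.03]
    - [0,0,-0.06]
    - [0,0,-0.08]
    - [0,0,-0.089]
    - [0,0,-0.089]
    - [0,0,-0.089]
    - [0,0,-0.089]

```text
clock: 33.98
tcp_pos: [626.3, 39.1, 191.3]
ee_rot: [0.799, -0.602, -0.001, 0.001]
wrist_force: [0.1, 0.7, -0.1]
width: 53.3
gripper_force: 0.0
```

```bash
python3 st.py 627.8 37 67
python3 - <<'E'
from m import *
import m
c=cap('scene'); m.C={'scene':(c,world(c))}
rep('dish mat',442,-317,18,76,100);rep('bottle mat',587,-333,35,140,160); rep('rattle knob mat',514,-325,60,108,130)
cv2.imwrite('pics/s6.png',cv2.resize(c['img'][80:290,60:360],None,fx=2.6,fy=2.6))
E
```

```text
34.0333 [626.1  38.5 191.5] [-0.4 -0.7 -0.8] 53.17241082697078 0.0
share [ 0.012 -0.009  0.83 ]
yaw y -164.02003257642585
dish mat scene 85 mean [ 445.9 -312.6   84.3] mid [ 443.7 -313.4   82.6] ext [22.6 21.2 12.4] circ (443.7, -314.8, 13.3)
bottle mat scene 237 mean [ 589.5 -330.3  147.1] mid [ 587.4 -331.2  145.6] ext [39.7 36.8 10.6] circ (586.8, -331.6, 21.5)
rattle knob mat scene 103 mean [ 517.9 -322.   115.7] mid [ 514.9 -323.1  114.3] ext [26.4 23.3 12.3] circ (515.2, -323.2, 14.9)
```

View pics/s6.png

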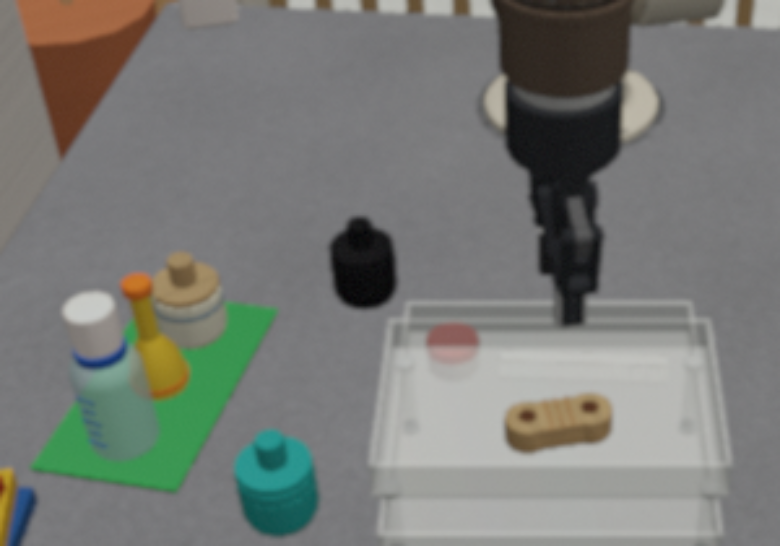

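Bottle (110,380), rattle (160,350) and dish (190,300) stand on the mat, and the gripper is above the teether (558,422). I'll descend.

arm_command:
  xyz:
    - [0.01,-0.009,0.05]
    - [0.012,-0.009,0.15]
    - [0.012,-0.009,0.28]
    - [0.012,-0.009,0.42]
    - [0.012,-0.009,0.55]
    - [0.012,-0.009,0.66]
    - [0.012,-0.009,0.74]
    - [0.012,-0.009,0.79]
    - [0.012,-0.009,0.82]
    - [0.012,-0.009,0.83]
    - [0.012,-0.009,0.83]
    - [0.012,-0.009,0.83]
  twist:
    - [0,0,0]
    - [0,0,0]
    - [0,0,0]
    - [0,0,0]
    - [0,0,0]
    - [0,0,0]
    - [0,0,0]
    - [0,0,0]
    - [0,0,0]
    - [0,0,0]
    - [0,0,0]
    - [0,0,0]

```text
clock: 35.08
tcp_pos: [629.3, 37.9, 68.1]
ee_rot: [0.799, -0.602, 0.001, -0.001]
wrist_force: [0.1, -0.2, 0.4]
width: 53.5
gripper_force: 0.0
```

```bash
python3 st.py 627.8 37 67
python3 - <<'E'
from h import *
c=cap('scene');W=world(c);im=c['img'].max(2)
for v in range(232,246,1): print(v,[(*W[v,u].round(0).astype(int).tolist(),int(im[v,u])) for u in (268,272,276,280,284)])
cv2.imwrite('pics/s7.png',cv2.resize(c['img'][150:270,210:340],None,fx=5,fy=4.5,interpolation=cv2.INTER_CUBIC))
E
```

```text
35.1333 [629.3  38.   68.2] [-0.2  0.4 -0.4] 53.37840817701257 0.0
share [0.004 0.012 0.008]
yaw y -163.96233817722324
232 [(606, 24, 101, 55), (-9223372036854775808, -9223372036854775808, -9223372036854775808, 32), (696, 46, 187, 28), (691, 53, 183, 37), (694, 60, 187, 44)]
233 [(607, 24, 100, 102), (660, 36, 150, 54), (698, 46, 187, 18), (691, 53, 181, 37), (690, 60, 180, 38)]
234 [(618, 25, 108, 146), (662, 36, 149, 78), (697, 46, 183, 23), (695, 53, 182, 38), (693, 60, 181, 39)]
235 [(623, 25, 109, 161), (662, 36, 147, 88), (696, 46, 180, 23), (689, 53, 174, 37), (686, 60, 172, 34)]
236 [(621, 25, 105, 165), (660, 36, 143, 90), (695, 46, 177, 24), (691, 53, 173, 33), (688, 60, 171, 31)]
237 [(625, 25, 106, 166), (663, 36, 143, 92), (691, 46, 170, 25), (692, 53, 172, 28), (689, 60, 169, 24)]
238 [(629, 26, 108, 167), (659, 36, 137, 90), (693, 46, 170, 24), (691, 53, 169, 23), (689, 60, 167, 23)]
239 [(633, 26, 108, 167), (-9223372036854775808, -9223372036854775808, -9223372036854775808, 87), (692, 46, 167, 23), (689, 53, 164, 24), (688, 60, 163, 27)]
240 [(638, 27, 110, 167), (667, 37, 139, 92), (691, 46, 163, 23), (689, 53, 162, 35), (-9223372036854775808, -9223372036854775808, -9223372036854775808, 32)]
241 [(638, 27, 108, 167), (667, 37, 137, 105), (689, 46, 159, 25), (679, 53, 149, 45), (680, 60, 151, 38)]
242 [(640, 27, 107, 167), (641, 35, 109, 120), (692, 46, 159, 26), (679, 53, 147, 46), (679, 60, 147, 44)]
243 [(644, 27, 108, 165), (644, 35, 108, 128), (689, 46, 154, 27), (683, 53, 148, 45), (684, 60, 149, 38)]
244 [(645, 27, 107, 160), (643, 35, 106, 125), (690, 46, 152, 25), (686, 53, 148, 39), (681, 60, 144, 34)]
245 [(649, 28, 108, 143), (648, 35, 107, 113), (690, 46, 149, 23), (684, 53, 144, 34), (682, 60, 143, 38)]<stdin>:3: RuntimeWarning: invalid value encountered in cast
```

View pics/s7.png

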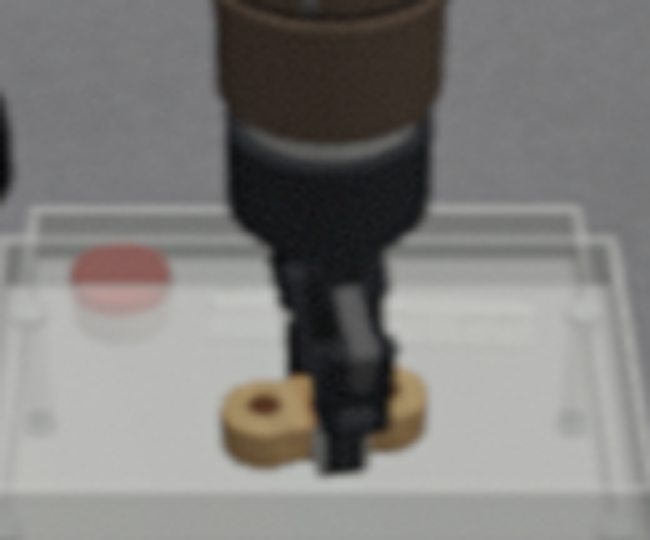

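arm_command:
  xyz:
    - [0,0,0]
    - [0,0,0]
    - [0,0,0]
    - [0,0,0]
    - [0,0,0]
    - [0,0,0]
  twist:
    - [0,0,0]
    - [0,0,0]
    - [0,0,0]
    - [0,0,0]
    - [0,0,0]
    - [0,0,0]
  jaw: -0.5
  force: 30

```text
clock: 35.68
tcp_pos: [629.2, 38.1, 68.0]
ee_rot: [0.799, -0.601, 0.0, -0.0]
wrist_force: [-0.7, 0.3, 4.8]
width: 31.4
gripper_force: 31.4
```

arm_command:
  xyz:
    - [0,0,-0.02]
    - [0,0,-0.07]
    - [0,0,-0.14]
    - [0,0,-0.22]
    - [0,0,-0.31]
    - [0,0,-0.39]
    - [0,0,-0.46]
    - [0,0,-0.51]
    - [0,0,-0.53]
    - [0,0,-0.53]
    - [0,0,-0.53]
  twist:
    - [0,0,0]
    - [0,0,0]
    - [0,0,0]
    - [0,0,0]
    - [0,0,0]
    - [0,0,0]
    - [0,0,0]
    - [0,0,0]
    - [0,0,0]
    - [0,0,0]
    - [0,0,0]

```text
clock: 36.6
tcp_pos: [628.3, 38.0, 146.4]
ee_rot: [0.799, -0.602, -0.0, 0.0]
wrist_force: [0.3, -1.1, -0.0]
width: 31.6
gripper_force: 30.9
```

```bash
python3 st.py 509 328 148
```

```text
36.65 [628.2  37.9 146. ] [ 0.5 -0.2 -0.2] 31.154524642721956 30.89745819568634
share [-2.078  0.23  -0.013]
yaw y -163.97705220166532
```

Gripped at 31 mm across the waist. I'll carry it to the saucer in three calls.

arm_command:
  xyz:
    - [-0.02,0,0]
    - [-0.07,0.01,0]
    - [-0.14,0.02,0]
    - [-0.23,0.03,0]
    - [-0.34,0.04,0]
    - [-0.46,0.05,0]
    - [-0.58,0.06,0]
    - [-0.7,0.08,0]
  twist:
    - [0,0,0]
    - [0,0,0]
    - [0,0,0]
    - [0,0,0]
    - [0,0,0]
    - [0,0,0]
    - [0,0,0]
    - [0,0,0]

```text
clock: 37.32
tcp_pos: [587.3, 137.5, 146.8]
ee_rot: [0.799, -0.601, -0.0, -0.0]
wrist_force: [-0.4, 0.4, -0.7]
width: 31.4
gripper_force: 30.9
```

arm_command:
  xyz:
    - [-0.14,0.02,0]
    - [-0.28,0.03,0]
    - [-0.42,0.05,0]
    - [-0.56,0.06,0]
    - [-0.7,0.08,0]
  twist:
    - [0,0,0]
    - [0,0,0]
    - [0,0,0]
    - [0,0,0]
    - [0,0,0]

```text
clock: 37.73
tcp_pos: [546.5, 235.2, 146.8]
ee_rot: [0.799, -0.601, 0.0, -0.0]
wrist_force: [-0.1, 0.1, -0.3]
width: 31.2
gripper_force: 30.9
```

arm_command:
  xyz:
    - [-0.13,0.01,0]
    - [-0.26,0.03,0]
    - [-0.38,0.04,0]
    - [-0.49,0.05,0]
    - [-0.58,0.06,0]
    - [-0.64,0.07,0]
    - [-0.67,0.07,0]
    - [-0.68,0.07,0]
    - [-0.68,0.07,0]
    - [-0.68,0.07,0]
  twist:
    - [0,0,0]
    - [0,0,0]
    - [0,0,0]
    - [0,0,0]
    - [0,0,0]
    - [0,0,0]
    - [0,0,0]
    - [0,0,0]
    - [0,0,0]
    - [0,0,0]

```text
clock: 38.57
tcp_pos: [509.5, 327.8, 146.7]
ee_rot: [0.799, -0.602, -0.0, 0.0]
wrist_force: [0.1, 0.6, -0.6]
width: 31.8
gripper_force: 30.9
```

```bash
python3 st.py 509 328 -9
```

```text
38.6167 [509.6 327.6 146.7] [-0.   0.3 -0.2] 31.281067541181187 30.89440405368805
share [-0.004  0.003  1.038]
yaw y -164.02047841863916
```

arm_command:
  xyz:
    - [0,0,0.03]
    - [0,0,0.1]
    - [0,0,0.2]
    - [0,0,0.32]
    - [0,0,0.45]
    - [0,0,0.58]
    - [0,0,0.69]
    - [0,0,0.78]
    - [0,0,0.83]
    - [0,0,0.85]
    - [0,0,0.85]
  twist:
    - [0,0,0]
    - [0,0,0]
    - [0,0,0]
    - [0,0,0]
    - [0,0,0]
    - [0,0,0]
    - [0,0,0]
    - [0,0,0]
    - [0,0,0]
    - [0,0,0]
    - [0,0,0]

```text
clock: 39.53
tcp_pos: [509.2, 327.7, 18.3]
ee_rot: [0.799, -0.602, -0.0, 0.001]
wrist_force: [-0.0, 1.1, -0.1]
width: 31.2
gripper_force: 30.9
```

arm_command:
  xyz:
    - [0,0,0.03]
    - [0,0,0.07]
    - [0,0,0.11]
    - [0,0,0.14]
    - [0,0,0.16]
    - [0,0,0.175]
    - [0,0,0.185]
    - [0,0,0.19]
    - [0,0,0.19]
  twist:
    - [0,0,0]
    - [0,0,0]
    - [0,0,0]
    - [0,0,0]
    - [0,0,0]
    - [0,0,0]
    - [0,0,0]
    - [0,0,0]
    - [0,0,0]

```text
clock: 40.28
tcp_pos: [509.4, 328.3, -9.3]
ee_rot: [0.799, -0.602, 0.0, -0.0]
wrist_force: [-0.0, 0.5, -0.3]
width: 31.2
gripper_force: 30.9
```

arm_command:
  xyz:
    - [0,0,0.004]
    - [0,0,0.008]
    - [0,0,0.012]
    - [0,0,0.012]
  twist:
    - [0,0,0]
    - [0,0,0]
    - [0,0,0]
    - [0,0,0]

```text
clock: 40.62
tcp_pos: [509.4, 328.3, -11.1]
ee_rot: [0.799, -0.602, -0.0, 0.0]
wrist_force: [-0.6, 0.3, -0.5]
width: 31.7
gripper_force: 30.9
```

arm_command:
  xyz:
    - [0,0,0.006]
    - [0,0,0.012]
    - [0,0,0.012]
  twist:
    - [0,0,0]
    - [0,0,0]
    - [0,0,0]

```text
clock: 40.87
tcp_pos: [509.5, 328.4, -12.0]
ee_rot: [0.799, -0.601, 0.0, -0.0]
wrist_force: [-1.5, -0.5, 4.8]
width: 31.4
gripper_force: 31.4
```

arm_command:
  xyz:
    - [0,0,0]
    - [0,0,0]
    - [0,0,0]
    - [0,0,0]
  twist:
    - [0,0,0]
    - [0,0,0]
    - [0,0,0]
    - [0,0,0]
  jaw: 0.15

```text
clock: 41.2
tcp_pos: [509.4, 328.3, -13.0]
ee_rot: [0.799, -0.602, -0.0, 0.0]
wrist_force: [-0.2, 0.2, 0.3]
width: 48.8
gripper_force: 0.0
```

arm_command:
  xyz:
    - [0,0,-0.03]
    - [0,0,-0.1]
    - [0,0,-0.2]
    - [0,0,-0.35]
    - [0,0,-0.5]
    - [0,0,-0.7]
    - [0,0,-0.9]
    - [0,0,-1]
    - [0,0,-1]
    - [0,0,-1]
  twist:
    - [0,0,0]
    - [0,0,0]
    - [0,0,0]
    - [0,0,0]
    - [0,0,0]
    - [0,0,0]
    - [0,0,0]
    - [0,0,0]
    - [0,0,0]
    - [0,0,0]

```text
clock: 42.03
tcp_pos: [509.7, 328.7, 139.1]
ee_rot: [0.799, -0.602, 0.0, -0.002]
wrist_force: [-1.0, -0.1, 0.2]
width: 49.2
gripper_force: 0.0
```

```bash
python3 st.py 442.6 -316.3 140
python3 - <<'E'
from m import *
import m
c=cap('scene'); m.C={'scene':(c,world(c))}
rep('teether',509,327,50,22,36)
W=m.C['scene'][1]; P=sel('scene',509,327,55,24,34); print(cv2.minAreaRect(P[:,:2].astype(np.float32)))
rep('saucer rim',507,330,90,8.5,16)
cv2.imwrite('pics/s8.png',cv2.resize(c['img'][150:290,330:480],None,fx=4,fy=4,interpolation=cv2.INTER_CUBIC))
E
```

```text
42.0833 [509.  328.1 137.5] [ 0.3 -0.5 -0.1] 48.87833707304337 0.0
share [ 4.007  1.611 -0.019]
yaw y -163.98427409845354
teether scene 430 mean [513.1 328.2  28.1] mid [511.4 328.   27.2] ext [46.6 76.6 10.1] circ (511.4, 328.4, 42.2)
((511.64910888671875, 328.6255798339844), (37.04185485839844, 83.97872161865234), 14.985480308532715)
saucer rim scene 427 mean [506.2 328.8  11.3] mid [509.3 327.3  12.2] ext [128.2 126.8   7.4] circ (509.4, 328.1, 66.6)
```

View pics/s8.png

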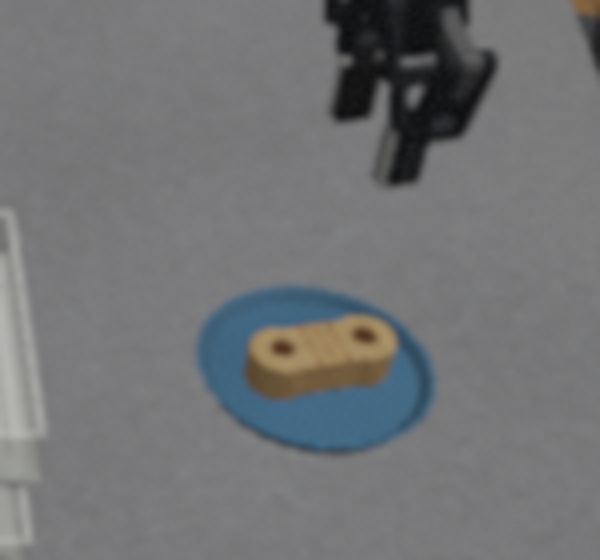

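Teether lies flat in the saucer's middle (crop 320,355). Next, the dish.

arm_command:
  xyz:
    - [0.1,0.04,0]
    - [0.25,0.1,0]
    - [0.42,0.17,0]
    - [0.6,0.24,0]
    - [0.8,0.32,0]
  twist:
    - [0,0,0.02]
    - [0,0,0.04]
    - [0,0,0.06]
    - [0,0,0.08]
    - [0,0,0.089]
  jaw: 0.05

```text
clock: 42.55
tcp_pos: [495.4, 198.4, 135.6]
ee_rot: [-0.707, 0.708, 0.0, -0.002]
wrist_force: [0.6, -1.2, -0.3]
width: 44.9
gripper_force: 0.0
```

arm_command:
  xyz:
    - [0.2,0.02,0]
    - [0.42,0.04,0]
    - [0.64,0.07,0]
    - [0.86,0.09,0]
  twist:
    - [0,0,0]
    - [0,0,0]
    - [0,0,0]
    - [0,0,0]

```text
clock: 42.88
tcp_pos: [481.4, 68.8, 135.9]
ee_rot: [0.707, -0.707, -0.001, 0.002]
wrist_force: [0.6, -0.5, 0.2]
width: 44.9
gripper_force: 0.0
```

arm_command:
  xyz:
    - [0.2,0.02,0]
    - [0.42,0.04,0]
    - [0.64,0.07,0]
    - [0.86,0.09,0]
  twist:
    - [0,0,0]
    - [0,0,0]
    - [0,0,0]
    - [0,0,0]

```text
clock: 43.22
tcp_pos: [467.9, -59.9, 136.0]
ee_rot: [0.707, -0.707, -0.001, 0.001]
wrist_force: [-0.1, -0.3, 0.2]
width: 44.7
gripper_force: 0.0
```

arm_command:
  xyz:
    - [0.2,0.02,0]
    - [0.42,0.04,0]
    - [0.64,0.07,0]
    - [0.86,0.09,0]
  twist:
    - [0,0,0]
    - [0,0,0]
    - [0,0,0]
    - [0,0,0]

```text
clock: 43.55
tcp_pos: [454.4, -188.7, 135.9]
ee_rot: [0.707, -0.707, -0.001, 0.001]
wrist_force: [1.2, 0.5, 0.1]
width: 44.9
gripper_force: 0.0
```

arm_command:
  xyz:
    - [0.2,0.02,0]
    - [0.4,0.04,0]
    - [0.58,0.06,0]
    - [0.72,0.08,0]
    - [0.81,0.08,0]
    - [0.85,0.09,0]
    - [0.85,0.09,0]
    - [0.85,0.09,0]
  twist:
    - [0,0,0]
    - [0,0,0]
    - [0,0,0]
    - [0,0,0]
    - [0,0,0]
    - [0,0,0]
    - [0,0,0]
    - [0,0,0]

```text
clock: 44.22
tcp_pos: [441.9, -314.3, 136.3]
ee_rot: [-0.707, 0.707, 0.001, -0.0]
wrist_force: [0.6, 0.2, 0.3]
width: 44.5
gripper_force: 0.0
```

```bash
python3 st.py 442.6 -316.3 42.5
```

```text
44.2667 [ 442.1 -314.   136.6] [ 0.1 -0.8  0.2] 45.158521149184146 0.0
share [ 0.016 -0.004  0.627]
yaw y -179.96142357610873
```

arm_command:
  xyz:
    - [0.01,0,0.04]
    - [0.016,-0.004,0.12]
    - [0.016,-0.004,0.22]
    - [0.016,-0.004,0.33]
    - [0.016,-0.004,0.43]
    - [0.016,-0.004,0.52]
    - [0.016,-0.004,0.58]
    - [0.016,-0.004,0.61]
    - [0.016,-0.004,0.625]
    - [0.016,-0.004,0.625]
    - [0.016,-0.004,0.625]
  twist:
    - [0,0,0]
    - [0,0,0]
    - [0,0,0]
    - [0,0,0]
    - [0,0,0]
    - [0,0,0]
    - [0,0,0]
    - [0,0,0]
    - [0,0,0]
    - [0,0,0]
    - [0,0,0]

```text
clock: 45.18
tcp_pos: [443.7, -317.3, 44.0]
ee_rot: [0.707, -0.707, 0.001, -0.0]
wrist_force: [0.1, 0.4, -0.0]
width: 44.6
gripper_force: 0.0
```

arm_command:
  xyz:
    - [0,0,0]
    - [0,0,0]
    - [0,0,0]
    - [0,0,0]
    - [0,0,0]
  twist:
    - [0,0,0]
    - [0,0,0]
    - [0,0,0]
    - [0,0,0]
    - [0,0,0]
  jaw: -0.7
  force: 50

```text
clock: 45.6
tcp_pos: [443.3, -317.5, 44.2]
ee_rot: [0.707, -0.707, 0.0, -0.0]
wrist_force: [-1.6, 0.4, 6.0]
width: 22.4
gripper_force: 49.0
```

arm_command:
  xyz:
    - [0,0,-0.02]
    - [0,0,-0.06]
    - [0,0,-0.12]
    - [0,0,-0.21]
    - [0,0,-0.32]
    - [0,0,-0.45]
    - [0,0,-0.59]
    - [0,0,-0.72]
    - [0,0,-0.83]
    - [0,0,-0.92]
    - [0,0,-0.98]
    - [0,0,-1]
    - [0,0,-1]
  twist:
    - [0,0,0]
    - [0,0,0]
    - [0,0,0]
    - [0,0,0]
    - [0,0,0]
    - [0,0,0]
    - [0,0,0]
    - [0,0,0]
    - [0,0,0]
    - [0,0,0]
    - [0,0,0]
    - [0,0,0]
    - [0,0,0]

```text
clock: 46.68
tcp_pos: [443.3, -317.2, 194.1]
ee_rot: [0.707, -0.707, 0.001, -0.0]
wrist_force: [-0.2, -0.3, -1.7]
width: 22.7
gripper_force: 49.1
```

```bash
python3 st.py 569.5 24.3 192
```

```text
46.7333 [ 442.9 -317.   193.1] [ 0.6  0.1 -2.6] 22.303892317688906 49.09261465072632
share [-2.275 -0.844  0.008]
yaw y -179.99871101444555
```

arm_command:
  xyz:
    - [-0.02,-0.01,0]
    - [-0.06,-0.02,0]
    - [-0.12,-0.04,0]
    - [-0.2,-0.07,0]
    - [-0.3,-0.11,0]
    - [-0.41,-0.15,0]
    - [-0.53,-0.2,0]
    - [-0.65,-0.24,0]
    - [-0.77,-0.28,0]
  twist:
    - [0,0,0]
    - [0,0,0]
    - [0,0,0]
    - [0,0,0]
    - [0,0,0]
    - [0,0,0]
    - [0,0,0]
    - [0,0,0]
    - [0,0,0]

```text
clock: 47.48
tcp_pos: [485.5, -199.7, 193.2]
ee_rot: [0.707, -0.707, -0.0, 0.0]
wrist_force: [0.2, -0.3, -1.6]
width: 22.2
gripper_force: 49.1
```

arm_command:
  xyz:
    - [-0.13,-0.05,0]
    - [-0.26,-0.1,0]
    - [-0.39,-0.14,0]
    - [-0.52,-0.19,0]
    - [-0.65,-0.24,0]
    - [-0.77,-0.28,0]
  twist:
    - [0,0,0]
    - [0,0,0]
    - [0,0,0]
    - [0,0,0]
    - [0,0,0]
    - [0,0,0]

```text
clock: 47.98
tcp_pos: [527.4, -83.8, 193.3]
ee_rot: [0.708, -0.707, -0.0, -0.0]
wrist_force: [0.8, 0.0, -2.8]
width: 22.1
gripper_force: 49.1
```

arm_command:
  xyz:
    - [-0.12,-0.04,0]
    - [-0.24,-0.09,0]
    - [-0.35,-0.14,0]
    - [-0.45,-0.18,0]
    - [-0.54,-0.21,0]
    - [-0.62,-0.24,0]
    - [-0.68,-0.26,0]
    - [-0.72,-0.28,0]
    - [-0.735,-0.28,0]
    - [-0.735,-0.28,0]
    - [-0.735,-0.28,0]
  twist:
    - [0,0,0]
    - [0,0,0]
    - [0,0,0]
    - [0,0,0]
    - [0,0,0]
    - [0,0,0]
    - [0,0,0]
    - [0,0,0]
    - [0,0,0]
    - [0,0,0]
    - [0,0,0]

```text
clock: 48.9
tcp_pos: [568.8, 23.7, 193.4]
ee_rot: [-0.707, 0.707, 0.0, -0.0]
wrist_force: [0.4, -1.2, -2.1]
width: 22.3
gripper_force: 49.1
```

```bash
python3 st.py 569.8 23.3 128
```

```text
48.95 [568.8  23.5 193.4] [-0.4  0.3 -2.4] 22.442619502779696 49.08047676086426
share [ 0.001 -0.007  0.436]
yaw y 179.972828723368
```

arm_command:
  xyz:
    - [0,0,0.02]
    - [0,0,0.07]
    - [0,0,0.14]
    - [0,0,0.22]
    - [0,0,0.3]
    - [0,-0.003,0.36]
    - [0,-0.003,0.4]
    - [0,-0.003,0.42]
    - [0,-0.003,0.43]
    - [0,-0.003,0.435]
    - [0,-0.003,0.44]
    - [0,-0.003,0.44]
  twist:
    - [0,0,0]
    - [0,0,0]
    - [0,0,0]
    - [0,0,0]
    - [0,0,0]
    - [0,0,0]
    - [0,0,0]
    - [0,0,0]
    - [0,0,0]
    - [0,0,0]
    - [0,0,0]
    - [0,0,0]

```text
clock: 49.95
tcp_pos: [569.8, 24.2, 127.8]
ee_rot: [0.707, -0.707, 0.0, -0.0]
wrist_force: [-0.1, -0.1, -2.1]
width: 22.3
gripper_force: 49.1
```

arm_command:
  xyz:
    - [0,0,0.005]
    - [0,0,0.01]
    - [0,0,0.015]
    - [0,0,0.015]
  twist:
    - [0,0,0]
    - [0,0,0]
    - [0,0,0]
    - [0,0,0]

```text
clock: 50.28
tcp_pos: [569.6, 24.1, 125.3]
ee_rot: [0.707, -0.707, 0.0, -0.0]
wrist_force: [-0.1, -0.2, -1.8]
width: 22.2
gripper_force: 49.2
```

arm_command:
  xyz:
    - [0,0,0.005]
    - [0,0,0.01]
    - [0,0,0.01]
  twist:
    - [0,0,0]
    - [0,0,0]
    - [0,0,0]

```text
clock: 50.53
tcp_pos: [569.7, 24.0, 125.2]
ee_rot: [0.707, -0.707, 0.0, -0.0]
wrist_force: [-3.1, -0.2, 5.8]
width: 21.9
gripper_force: 49.9
```

arm_command:
  xyz:
    - [0,0,0]
    - [0,0,0]
    - [0,0,0]
    - [0,0,0]
  twist:
    - [0,0,0]
    - [0,0,0]
    - [0,0,0]
    - [0,0,0]
  jaw: 0.05

```text
clock: 50.87
tcp_pos: [569.7, 24.1, 123.6]
ee_rot: [0.707, -0.707, 0.0, -0.0]
wrist_force: [0.2, 0.3, 0.8]
width: 45.0
gripper_force: 0.0
```

arm_command:
  xyz:
    - [0,0,-0.03]
    - [0,0,-0.1]
    - [0,0,-0.2]
    - [0,0,-0.35]
    - [0,0,-0.5]
    - [0,0,-0.65]
    - [0,0,-0.7]
    - [0,0,-0.7]
  twist:
    - [0,0,0]
    - [0,0,0]
    - [0,0,0]
    - [0,0,0]
    - [0,0,0]
    - [0,0,0]
    - [0,0,0]
    - [0,0,0]

```text
clock: 51.53
tcp_pos: [571.0, 24.3, 232.0]
ee_rot: [0.707, -0.707, 0.002, -0.003]
wrist_force: [0.7, -0.2, -0.3]
width: 44.4
gripper_force: 0.0
```

arm_command:
  xyz:
    - [0.1,-0.01,0]
    - [0.3,-0.02,0]
    - [0.55,-0.03,0]
    - [0.79,-0.04,0]
  twist:
    - [0,0,0]
    - [0,0,0]
    - [0,0,0]
    - [0,0,0]
  jaw: 0.4

```text
clock: 51.87
tcp_pos: [574.7, -95.1, 227.3]
ee_rot: [0.708, -0.706, -0.001, 0.001]
wrist_force: [1.2, -0.4, -0.1]
width: 59.9
gripper_force: 0.0
```

arm_command:
  xyz:
    - [0.2,-0.01,0]
    - [0.4,-0.02,0]
    - [0.6,-0.03,0]
    - [0.79,-0.04,0]
  twist:
    - [0,0,0]
    - [0,0,0]
    - [0,0,0]
    - [0,0,0]

```text
clock: 52.2
tcp_pos: [580.7, -214.3, 227.0]
ee_rot: [-0.707, 0.707, 0.001, -0.001]
wrist_force: [0.8, 0.4, -0.6]
width: 60.0
gripper_force: 0.0
```

arm_command:
  xyz:
    - [0.2,-0.01,0]
    - [0.4,-0.02,0]
    - [0.57,-0.03,0]
    - [0.7,-0.03,0]
    - [0.78,-0.04,0]
    - [0.8,-0.04,0]
    - [0.8,-0.04,0]
    - [0.8,-0.04,0]
  twist:
    - [0,0,0]
    - [0,0,0]
    - [0,0,0]
    - [0,0,0]
    - [0,0,0]
    - [0,0,0]
    - [0,0,0]
    - [0,0,0]

```text
clock: 52.87
tcp_pos: [587.5, -332.0, 228.1]
ee_rot: [0.707, -0.707, -0.001, 0.0]
wrist_force: [-0.3, 1.7, 0.3]
width: 60.0
gripper_force: 0.0
```

```bash
python3 st.py 586.8 -332.8 99
python3 - <<'E'
from m import *
import m
c=cap('scene'); m.C={'scene':(c,world(c))}
rep('dish knob',568,22,18,160,178)
E
```

```text
52.9167 [ 587.7 -331.8  228.5] [ 0.3  0.7 -0.2] 59.53165101933293 0.0
share [0.007 0.005 0.863]
yaw y -179.9203003701029
dish knob scene 101 mean [572.4  27.1 166.5] mid [570.4  27.3 165.7] ext [22.5 21.6 11. ] circ (570.2, 26.9, 12.3)
```

arm_command:
  xyz:
    - [0.005,0.005,0.03]
    - [0.007,0.005,0.1]
    - [0.007,0.005,0.2]
    - [0.007,0.005,0.32]
    - [0.007,0.005,0.45]
    - [0.007,0.005,0.58]
    - [0.007,0.005,0.7]
    - [0.007,0.005,0.79]
    - [0.007,0.005,0.84]
    - [0.007,0.005,0.855]
    - [0.007,0.005,0.855]
    - [0.007,0.005,0.855]
  twist:
    - [0,0,0]
    - [0,0,0]
    - [0,0,0]
    - [0,0,0]
    - [0,0,0]
    - [0,0,0]
    - [0,0,0]
    - [0,0,0]
    - [0,0,0]
    - [0,0,0]
    - [0,0,0]
    - [0,0,0]

```text
clock: 53.97
tcp_pos: [587.4, -334.1, 101.2]
ee_rot: [0.707, -0.707, 0.001, -0.0]
wrist_force: [0.5, 0.4, -0.7]
width: 60.1
gripper_force: 0.0
```

arm_command:
  xyz:
    - [0,0,0]
    - [0,0,0]
    - [0,0,0]
    - [0,0,0]
    - [0,0,0]
    - [0,0,0]
  twist:
    - [0,0,0]
    - [0,0,0]
    - [0,0,0]
    - [0,0,0]
    - [0,0,0]
    - [0,0,0]
  jaw: -0.3
  force: 40

```text
clock: 54.47
tcp_pos: [587.3, -334.4, 101.8]
ee_rot: [0.707, -0.707, 0.001, -0.0]
wrist_force: [-0.4, -0.0, 6.0]
width: 38.8
gripper_force: 40.5
```

arm_command:
  xyz:
    - [0,0,-0.02]
    - [0,0,-0.06]
    - [0,0,-0.12]
    - [0,0,-0.21]
    - [0,0,-0.32]
    - [0,0,-0.45]
    - [0,0,-0.59]
    - [0,0,-0.72]
    - [0,0,-0.83]
    - [0,0,-0.92]
    - [0,0,-0.98]
    - [0,0,-1]
    - [0,0,-1]
  twist:
    - [0,0,0]
    - [0,0,0]
    - [0,0,0]
    - [0,0,0]
    - [0,0,0]
    - [0,0,0]
    - [0,0,0]
    - [0,0,0]
    - [0,0,0]
    - [0,0,0]
    - [0,0,0]
    - [0,0,0]
    - [0,0,0]

```text
clock: 55.55
tcp_pos: [587.1, -334.0, 251.1]
ee_rot: [0.707, -0.707, 0.001, -0.0]
wrist_force: [0.8, -1.5, -0.9]
width: 38.6
gripper_force: 40.4
```

arm_command:
  xyz:
    - [0,0,-0.02]
    - [0,0,-0.06]
    - [0,0,-0.12]
    - [0,0,-0.18]
    - [0,0,-0.25]
    - [0,0,-0.3]
    - [0,0,-0.33]
    - [0,0,-0.33]
  twist:
    - [0,0,0]
    - [0,0,0]
    - [0,0,0]
    - [0,0,0]
    - [0,0,0]
    - [0,0,0]
    - [0,0,0]
    - [0,0,0]

```text
clock: 56.22
tcp_pos: [587.4, -334.3, 301.9]
ee_rot: [0.707, -0.707, 0.001, -0.001]
wrist_force: [-1.1, -0.6, -1.7]
width: 38.8
gripper_force: 40.4
```

```bash
python3 st.py 563 94.8 299
```

```text
56.2667 [ 587.  -334.   300.7] [ 0.1 -0.4 -0.6] 39.066241098860544 40.38534164428711
share [-2.859  0.16   0.011]
yaw y -179.98771764541726
```

arm_command:
  xyz:
    - [-0.02,0,0]
    - [-0.07,0,0]
    - [-0.14,0.01,0]
    - [-0.23,0.01,0]
    - [-0.34,0.02,0]
    - [-0.46,0.02,0]
    - [-0.58,0.03,0]
    - [-0.7,0.04,0]
    - [-0.83,0.05,0]
    - [-0.96,0.05,0]
  twist:
    - [0,0,0]
    - [0,0,0]
    - [0,0,0]
    - [0,0,0]
    - [0,0,0]
    - [0,0,0]
    - [0,0,0]
    - [0,0,0]
    - [0,0,0]
    - [0,0,0]

```text
clock: 57.1
tcp_pos: [578.6, -187.6, 300.2]
ee_rot: [0.708, -0.707, 0.0, -0.0]
wrist_force: [0.9, -0.3, -1.2]
width: 38.7
gripper_force: 40.4
```

arm_command:
  xyz:
    - [-0.13,0.01,0]
    - [-0.27,0.01,0]
    - [-0.41,0.02,0]
    - [-0.54,0.03,0]
    - [-0.68,0.04,0]
    - [-0.82,0.05,0]
    - [-0.96,0.055,0]
  twist:
    - [0,0,0]
    - [0,0,0]
    - [0,0,0]
    - [0,0,0]
    - [0,0,0]
    - [0,0,0]
    - [0,0,0]

```text
clock: 57.68
tcp_pos: [570.0, -43.6, 300.3]
ee_rot: [0.708, -0.707, 0.0, -0.0]
wrist_force: [1.5, -1.0, -2.0]
width: 38.6
gripper_force: 40.4
```

arm_command:
  xyz:
    - [-0.13,0.01,0]
    - [-0.26,0.01,0]
    - [-0.38,0.02,0]
    - [-0.5,0.03,0]
    - [-0.61,0.04,0]
    - [-0.71,0.04,0]
    - [-0.79,0.05,0]
    - [-0.86,0.05,0]
    - [-0.91,0.055,0]
    - [-0.93,0.055,0]
    - [-0.93,0.055,0]
    - [-0.93,0.055,0]
  twist:
    - [0,0,0]
    - [0,0,0]
    - [0,0,0]
    - [0,0,0]
    - [0,0,0]
    - [0,0,0]
    - [0,0,0]
    - [0,0,0]
    - [0,0,0]
    - [0,0,0]
    - [0,0,0]
    - [0,0,0]

```text
clock: 58.68
tcp_pos: [562.7, 93.3, 299.9]
ee_rot: [0.707, -0.707, 0.0, 0.0]
wrist_force: [-0.2, 0.8, -1.3]
width: 38.8
gripper_force: 40.4
```

```bash
python3 st.py 563 93.5 185.5
```

```text
58.7333 [562.7  93.1 299.9] [ 0.6  0.9 -1. ] 38.51699330840114 40.38562595844269
share [-0.003 -0.002  0.762]
yaw y 179.98127280934455
```

arm_command:
  xyz:
    - [-0.003,0,0.02]
    - [-0.003,0,0.07]
    - [-0.003,0,0.15]
    - [-0.003,0,0.25]
    - [-0.003,0,0.36]
    - [-0.003,0,0.47]
    - [-0.003,0,0.57]
    - [-0.003,0,0.65]
    - [-0.003,0,0.71]
    - [-0.003,0,0.74]
    - [-0.003,0,0.755]
    - [-0.003,0,0.76]
    - [-0.003,0,0.765]
    - [-0.003,0,0.765]
  twist:
    - [0,0,0]
    - [0,0,0]
    - [0,0,0]
    - [0,0,0]
    - [0,0,0]
    - [0,0,0]
    - [0,0,0]
    - [0,0,0]
    - [0,0,0]
    - [0,0,0]
    - [0,0,0]
    - [0,0,0]
    - [0,0,0]
    - [0,0,0]

```text
clock: 59.9
tcp_pos: [563.1, 94.1, 185.8]
ee_rot: [0.707, -0.707, 0.0, -0.001]
wrist_force: [-0.8, -0.2, -1.8]
width: 38.8
gripper_force: 40.4
```

arm_command:
  xyz:
    - [0,0,0.005]
    - [0,0,0.01]
    - [0,0,0.015]
    - [0,0,0.015]
  twist:
    - [0,0,0]
    - [0,0,0]
    - [0,0,0]
    - [0,0,0]

```text
clock: 60.23
tcp_pos: [562.7, 94.0, 182.9]
ee_rot: [0.707, -0.707, 0.0, -0.0]
wrist_force: [0.3, -0.1, -1.8]
width: 39.0
gripper_force: 40.4
```

arm_command:
  xyz:
    - [0,0,0.005]
    - [0,0,0.01]
    - [0,0,0.01]
  twist:
    - [0,0,0]
    - [0,0,0]
    - [0,0,0]

```text
clock: 60.48
tcp_pos: [562.9, 93.9, 182.8]
ee_rot: [0.707, -0.707, 0.0, -0.0]
wrist_force: [-3.2, 0.0, 4.8]
width: 38.8
gripper_force: 41.1
```

arm_command:
  xyz:
    - [0,0,0]
    - [0,0,0]
    - [0,0,0]
    - [0,0,0]
  twist:
    - [0,0,0]
    - [0,0,0]
    - [0,0,0]
    - [0,0,0]
  jaw: 0.4

```text
clock: 60.82
tcp_pos: [562.8, 94.0, 181.3]
ee_rot: [0.707, -0.707, 0.0, -0.0]
wrist_force: [-0.1, -0.6, 0.1]
width: 59.3
gripper_force: 0.0
```

arm_command:
  xyz:
    - [0,0,-0.03]
    - [0,0,-0.1]
    - [0,0,-0.2]
    - [0,0,-0.33]
    - [0,0,-0.45]
    - [0,0,-0.5]
    - [0,0,-0.5]
    - [0,0,-0.5]
  twist:
    - [0,0,0]
    - [0,0,0]
    - [0,0,0]
    - [0,0,0]
    - [0,0,0]
    - [0,0,0]
    - [0,0,0]
    - [0,0,0]

```text
clock: 61.48
tcp_pos: [562.6, 94.1, 256.5]
ee_rot: [0.707, -0.707, -0.0, -0.0]
wrist_force: [0.1, -1.3, 0.5]
width: 59.8
gripper_force: 0.0
```

arm_command:
  xyz:
    - [0.1,0.01,0]
    - [0.25,0.03,0]
    - [0.45,0.05,0]
    - [0.69,0.08,0]
    - [0.93,0.11,0]
  twist:
    - [0,0,0]
    - [0,0,0]
    - [0,0,0]
    - [0,0,0]
    - [0,0,0]
  jaw: 0

```text
clock: 61.9
tcp_pos: [545.0, -47.1, 254.9]
ee_rot: [0.708, -0.707, -0.001, 0.001]
wrist_force: [-1.0, -0.3, 0.5]
width: 42.5
gripper_force: 0.0
```

arm_command:
  xyz:
    - [0.23,0.03,0]
    - [0.46,0.05,0]
    - [0.69,0.08,0]
    - [0.93,0.11,0]
  twist:
    - [0,0,0]
    - [0,0,0]
    - [0,0,0]
    - [0,0,0]

```text
clock: 62.23
tcp_pos: [528.3, -186.9, 255.1]
ee_rot: [0.707, -0.707, -0.001, 0.001]
wrist_force: [0.8, 0.5, 0.2]
width: 42.6
gripper_force: 0.0
```

arm_command:
  xyz:
    - [0.23,0.03,0]
    - [0.45,0.05,0]
    - [0.65,0.07,0]
    - [0.82,0.09,0]
    - [0.91,0.1,0]
    - [0.93,0.1,0]
    - [0.93,0.1,0]
    - [0.93,0.1,0]
  twist:
    - [0,0,0]
    - [0,0,0]
    - [0,0,0]
    - [0,0,0]
    - [0,0,0]
    - [0,0,0]
    - [0,0,0]
    - [0,0,0]

```text
clock: 62.9
tcp_pos: [514.6, -323.9, 255.7]
ee_rot: [0.707, -0.707, -0.001, 0.0]
wrist_force: [0.8, 0.5, -0.1]
width: 42.6
gripper_force: 0.0
```

```bash
python3 st.py 514.8 -325.2 75
python3 - <<'E'
from m import *
import m
c=cap('scene'); m.C={'scene':(c,world(c))}
rep('dish knob',568,22,18,160,178)
rep('bottle',562,92,35,222,234)
E
```

```text
62.95 [ 514.8 -323.6  256.1] [-0.1  0.4 -0.5] 42.70806317405026 0.0
share [ 1.100e-02 -1.000e-03  1.207e+00]
yaw y -179.9274114500507
dish knob scene 100 mean [572.2  27.1 166.8] mid [570.3  27.3 165.9] ext [21.6 21.6 10.6] circ (570.4, 27.3, 12.4)
bottle scene 248 mean [565.9  95.4 228.5] mid [563.7  95.3 227.1] ext [37.6 36.1  9.1] circ (563.6, 96.3, 20.6)
```

arm_command:
  xyz:
    - [0.005,0,0.04]
    - [0.01,0,0.13]
    - [0.01,0,0.26]
    - [0.01,0,0.42]
    - [0.01,0,0.58]
    - [0.01,0,0.74]
    - [0.01,0,0.87]
    - [0.01,0,0.95]
    - [0.01,0,0.99]
    - [0.01,0,1]
    - [0.01,0,1]
  twist:
    - [0,0,0]
    - [0,0,0]
    - [0,0,0]
    - [0,0,0]
    - [0,0,0]
    - [0,0,0]
    - [0,0,0]
    - [0,0,0]
    - [0,0,0]
    - [0,0,0]
    - [0,0,0]

```text
clock: 63.92
tcp_pos: [515.2, -325.7, 106.5]
ee_rot: [0.708, -0.707, 0.0, 0.0]
wrist_force: [0.3, 0.4, 0.3]
width: 42.6
gripper_force: 0.0
```

arm_command:
  xyz:
    - [0,0,0.04]
    - [0,0,0.1]
    - [0,0,0.15]
    - [0,0,0.19]
    - [0,0,0.2]
    - [0,0,0.2]
    - [0,0,0.2]
  twist:
    - [0,0,0]
    - [0,0,0]
    - [0,0,0]
    - [0,0,0]
    - [0,0,0]
    - [0,0,0]
    - [0,0,0]

```text
clock: 64.5
tcp_pos: [515.0, -326.2, 76.4]
ee_rot: [0.707, -0.707, 0.0, 0.0]
wrist_force: [-0.5, -0.3, -0.1]
width: 42.5
gripper_force: 0.0
```

arm_command:
  xyz:
    - [0,0,0]
    - [0,0,0]
    - [0,0,0]
    - [0,0,0]
    - [0,0,0]
    - [0,0,0]
  twist:
    - [0,0,0]
    - [0,0,0]
    - [0,0,0]
    - [0,0,0]
    - [0,0,0]
    - [0,0,0]
  jaw: -1
  force: 30

```text
clock: 65.0
tcp_pos: [515.1, -326.2, 76.9]
ee_rot: [0.707, -0.707, 0.0, -0.0]
wrist_force: [-0.8, -0.0, 2.3]
width: 23.9
gripper_force: 29.6
```

arm_command:
  xyz:
    - [0,0,-0.02]
    - [0,0,-0.06]
    - [0,0,-0.12]
    - [0,0,-0.21]
    - [0,0,-0.32]
    - [0,0,-0.45]
    - [0,0,-0.59]
    - [0,0,-0.72]
    - [0,0,-0.83]
    - [0,0,-0.92]
    - [0,0,-0.98]
    - [0,0,-1]
    - [0,0,-1]
  twist:
    - [0,0,0]
    - [0,0,0]
    - [0,0,0]
    - [0,0,0]
    - [0,0,0]
    - [0,0,0]
    - [0,0,0]
    - [0,0,0]
    - [0,0,0]
    - [0,0,0]
    - [0,0,0]
    - [0,0,0]
    - [0,0,0]

```text
clock: 66.08
tcp_pos: [515.1, -326.1, 227.3]
ee_rot: [0.707, -0.707, 0.001, -0.0]
wrist_force: [0.5, -0.5, 0.3]
width: 23.8
gripper_force: 29.5
```

```bash
python3 st.py 574.8 -46.5 235
```

```text
66.1333 [ 514.6 -325.8  226.2] [-0.7  0.2 -0.9] 23.81570334381606 29.503204985812772
share [-1.862 -0.401 -0.058]
yaw y -179.99008694260493
```

arm_command:
  xyz:
    - [-0.02,0,0]
    - [-0.07,-0.01,0]
    - [-0.15,-0.03,0]
    - [-0.25,-0.05,0]
    - [-0.37,-0.08,0]
    - [-0.5,-0.11,0]
    - [-0.64,-0.14,0]
    - [-0.79,-0.17,0]
    - [-0.94,-0.2,0]
  twist:
    - [0,0,0]
    - [0,0,0]
    - [0,0,0]
    - [0,0,0]
    - [0,0,0]
    - [0,0,0]
    - [0,0,0]
    - [0,0,0]
    - [0,0,0]

```text
clock: 66.88
tcp_pos: [544.8, -182.9, 226.0]
ee_rot: [0.707, -0.707, -0.0, 0.0]
wrist_force: [-0.1, 0.2, -0.8]
width: 24.0
gripper_force: 29.5
```

arm_command:
  xyz:
    - [-0.15,-0.03,0]
    - [-0.29,-0.06,0]
    - [-0.42,-0.09,0]
    - [-0.54,-0.12,0]
    - [-0.65,-0.15,0]
    - [-0.75,-0.17,0]
    - [-0.83,-0.18,0]
    - [-0.89,-0.19,0]
    - [-0.915,-0.2,0]
    - [-0.915,-0.2,0]
    - [-0.915,-0.2,0]
  twist:
    - [0,0,0]
    - [0,0,0]
    - [0,0,0]
    - [0,0,0]
    - [0,0,0]
    - [0,0,0]
    - [0,0,0]
    - [0,0,0]
    - [0,0,0]
    - [0,0,0]
    - [0,0,0]

```text
clock: 67.8
tcp_pos: [574.7, -47.8, 226.3]
ee_rot: [0.707, -0.707, -0.0, 0.0]
wrist_force: [1.3, -0.8, -0.7]
width: 24.3
gripper_force: 29.5
```

```bash
python3 st.py 574.9 -47 160
```

```text
67.85 [574.6 -48.2 226.4] [-0.6 -0.6 -0.7] 23.664208745637126 29.504680034006014
share [-0.008 -0.002  0.442]
yaw y 179.98811259621058
```

arm_command:
  xyz:
    - [-0.006,0,0.02]
    - [-0.006,0,0.07]
    - [-0.006,0,0.15]
    - [-0.006,0,0.24]
    - [-0.006,0,0.32]
    - [-0.006,0,0.38]
    - [-0.006,0,0.42]
    - [-0.006,0,0.435]
    - [-0.006,0,0.445]
    - [-0.006,0,0.45]
    - [-0.006,0,0.45]
  twist:
    - [0,0,0]
    - [0,0,0]
    - [0,0,0]
    - [0,0,0]
    - [0,0,0]
    - [0,0,0]
    - [0,0,0]
    - [0,0,0]
    - [0,0,0]
    - [0,0,0]
    - [0,0,0]

```text
clock: 68.77
tcp_pos: [575.1, -46.9, 159.4]
ee_rot: [0.707, -0.707, 0.0, -0.0]
wrist_force: [0.4, 0.1, -0.3]
width: 23.7
gripper_force: 29.5
```

arm_command:
  xyz:
    - [0,0,0.006]
    - [0,0,0.012]
    - [0,0,0.016]
    - [0,0,0.016]
  twist:
    - [0,0,0]
    - [0,0,0]
    - [0,0,0]
    - [0,0,0]

```text
clock: 69.1
tcp_pos: [575.4, -47.0, 157.9]
ee_rot: [0.707, -0.707, 0.001, -0.001]
wrist_force: [-1.5, -0.5, 5.4]
width: 23.7
gripper_force: 30.0
```

Contact. I'll release, retreat and do a final check.

arm_command:
  xyz:
    - [0,0,0]
    - [0,0,0]
    - [0,0,0]
    - [0,0,0]
  twist:
    - [0,0,0]
    - [0,0,0]
    - [0,0,0]
    - [0,0,0]
  jaw: 0

```text
clock: 69.43
tcp_pos: [574.6, -46.9, 156.1]
ee_rot: [0.707, -0.707, -0.0, 0.0]
wrist_force: [-0.8, -0.4, 0.2]
width: 42.6
gripper_force: 0.0
```

arm_command:
  xyz:
    - [0,0,-0.03]
    - [0,0,-0.1]
    - [0,0,-0.2]
    - [0,0,-0.35]
    - [0,0,-0.5]
    - [0,0,-0.7]
    - [0,0,-0.9]
    - [0,0,-1]
    - [0,0,-1]
  twist:
    - [0,0,0]
    - [0,0,0]
    - [0,0,0]
    - [0,0,0]
    - [0,0,0]
    - [0,0,0]
    - [0,0,0]
    - [0,0,0]
    - [0,0,0]

```text
clock: 70.18
tcp_pos: [576.8, -47.1, 312.6]
ee_rot: [0.707, -0.707, 0.004, -0.004]
wrist_force: [-0.4, -0.0, 0.8]
width: 42.7
gripper_force: 0.0
```

arm_command:
  xyz:
    - [0.1,0.1,0]
    - [0.3,0.3,0]
    - [0.5,0.5,0]
    - [0.7,0.7,0]
    - [0.85,0.85,0]
    - [0.9,0.9,0]
    - [0.9,0.9,0]
    - [0.9,0.9,0]
    - [0.9,0.9,0]
  twist:
    - [0,0,0]
    - [0,0,0]
    - [0,0,0]
    - [0,0,0]
    - [0,0,0]
    - [0,0,0]
    - [0,0,0]
    - [0,0,0]
    - [0,0,0]

```text
clock: 70.93
tcp_pos: [440.4, -181.5, 306.4]
ee_rot: [0.707, -0.707, -0.0, -0.0]
wrist_force: [0.7, -0.5, -0.0]
width: 42.4
gripper_force: 0.0
```

Run:
```python
from m import *
import m
c=cap('scene'); t=cap('top'); m.C={'scene':(c,world(c)),'top':(t,world(t))}
rep('bottle top',562,92,35,222,240)
rep('rattle knob',570,-47,30,188,215)
rep('dish knob',568,22,18,160,178)
rep('teether',509,327,50,24,36)
rep('cream',467,-71,40,25,45)
cv2.imwrite('pics/end.png',c['img'])
```

```text
bottle top scene 249 mean [566.   95.6 228.4] mid [563.3  95.3 227.2] ext [36.7 36.3  9.8] circ (562.3, 95.1, 20.1)
bottle top top 228 mean [562.2  99.4 229.1] mid [560.7  99.1 228.7] ext [36.5 26.7  6.9] circ (561.2, 93.5, 19.9)
rattle knob scene 126 mean [578.7 -44.7 196.7] mid [575.3 -45.2 194.8] ext [24.6 23.3 13.4] circ (574.4, -45.4, 14.4)
rattle knob top 0
dish knob scene 101 mean [572.2  27.1 166.6] mid [570.   27.3 165.6] ext [22.2 21.3 10.7] circ (569.3, 27.3, 12.7)
dish knob top 0
teether scene 399 mean [512.3 328.4  28.4] mid [511.  328.4  28.4] ext [46.5 76.6  7.7] circ (509.4, 327.1, 41.1)
teether top 506 mean [509.5 326.2  28.3] mid [508.9 326.2  28.2] ext [45.4 76.6  7.8] circ (513.3, 327.5, 41.3)
cream scene 2
cream top 0
```

View pics/end.png

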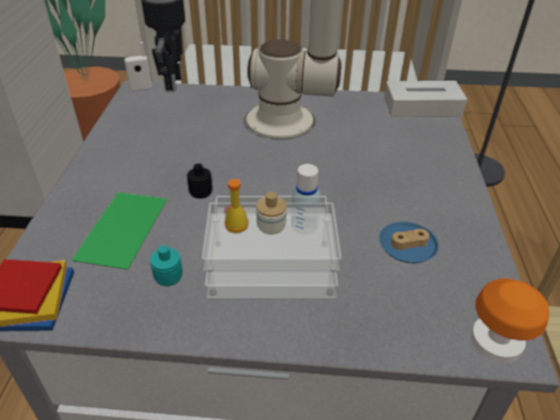

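The three stand back in the tray, at (235,210), (271,215) and (307,200), within 2 mm of their starting spots. The teether is centred in the saucer at (410,240), and the arm is clear.

```bash
python3 -c "
from bench import manip
print(manip.hand_in())"
```

```text
the job is handed in; nothing more can be done
None
```

The job is handed in, with no verdict shown: the teether lies flat in the middle of the saucer, and the bottle, rattle and dish stand upright in the upper tray within about 2 mm of where they started; the comb and cream pot were not re-measured, but the arm was never lowered into the lower tray.

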